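Zero the readout and spot-check the warming blocks

TASK

Turn the readout's knob until its pointer is on the zero mark and lay every aluminium block flat on the white warming plate, in whichever order you like. Then take the hand probe and touch its tip, resting it for about half a second each time, on the brass reference stud and after that on the black spot of each block that is there, from the longest block to the shortest. Lay the probe back in its tray, leave the blocks on the plate and the pointer on zero, and do not disturb the other things on the bench.

Things in the scene. Friction and masses are not known exactly. Their poses are not given: they have to be found in the camera images.
- plate: White fixed warming plate, 240 (x) x 310 (y) x 6 mm, flat on the bench; origin at the centre of its underside, so its top is 6 mm up. Room for four blocks side by side.
- readout: Fixed grey readout box, 115 (x) x 165 (y) x 40 mm; origin at the centre of its underside. On its top: a round white dial (100 mm) with a black zeroing knob at y = -25 mm, and a brass reference stud at y = +58 mm. The zero mark of the dial is the one long, thick black bar, on the +x side of the knob.
- zero (a joint): Angle of the zeroing knob in rad: 0 when its pointer is on the zero mark (+x of the readout); positive is counter-clockwise seen from above; turns from -2.6 to 2.6 and stays where it is left.
- zero_grip (a point): On the knob's axis, at the height to grip, 68 mm above the bench. The grip is an upright bar 50 mm long, 14 mm thick, from 50 to 79.5 mm above the bench; the bar and this point's x axis point along the pointer.
- ref (a point): Centre of the brass reference stud (24 mm disc, flush with the readout's top, 40 mm above the bench).
- tray: Fixed shallow metal tray for the probe, outside 200 (x) x 110 (y) x 14 mm, walls 4 mm thick, inner floor about 4 mm up; origin at the centre of its underside.
- probe: Loose hand probe lying in the tray: grey square handle 100 x 22 x 22 mm (x from -70 to +30 mm), then a thin steel stem 9 mm thick along +x and a sprung brass ball tip. 158 mm long overall, about 100 g. Origin at the middle of the underside of the handle's line (y = 0, z = 0), x along the probe towards the tip, z up as it lies at the start.
- probe_grip (a point): Where to hold the probe: on its centre line, near its centre of mass, 15 mm behind its origin and 11 mm above its underside. The tip lies 98 mm ahead of it.
- probe_tip (a point): Centre of the brass ball (radius 5 mm) at the end of the probe, on its centre line, 83 mm ahead of its origin and 11 mm above the underside. It springs back into the stem up to 10 mm under 0.6 to 2.6 N. Its tip must be pointed downward, at a slant, to reach a spot.
- block_a: Loose aluminium heating block, 116 (x) x 48 (y) x 26 mm, up to 0.55 kg, the longest of the four kinds; origin at the centre of its underside. Three or all four blocks are there in a run.
- spot_a (a point): Centre of the black test spot (20 mm disc) on the top of block_a, 43 mm from its middle towards +x, 26 mm above its underside.
- block_b: Loose aluminium heating block, 98 (x) x 48 (y) x 26 mm, up to 0.55 kg, the second longest of the four kinds; origin at the centre of its underside. Three or all four blocks are there in a run.
- spot_b (a point): Centre of the black test spot (20 mm disc) on the top of block_b, 34 mm from its middle towards +x, 26 mm above its underside.
- block_c: Loose aluminium heating block, 80 (x) x 48 (y) x 26 mm, up to 0.55 kg, the second shortest of the four kinds; origin at the centre of its underside. Three or all four blocks are there in a run.
- spot_c (a point): Centre of the black test spot (20 mm disc) on the top of block_c, 25 mm from its middle towards +x, 26 mm above its underside.
- block_d: Loose aluminium heating block, 62 (x) x 48 (y) x 26 mm, up to 0.55 kg, the shortest of the four kinds; origin at the centre of its underside. Three or all four blocks are there in a run.
- spot_d (a point): Centre of the black test spot (20 mm disc) on the top of block_d, 16 mm from its middle towards +x, 26 mm above its underside.
- bottle: Bystander, to be left where it is: capped bottle, 56 mm across, 110 mm tall; origin at the centre of its underside.
- dishes: Bystander, to be left where it is: stack of three clear dishes, 60 mm across, 45 mm tall; origin at the centre of its underside.
- dish: Bystander, to be left where it is: single clear dish, 90 mm across, 15 mm tall; origin at the centre of its underside.
- tipbox: Bystander, to be left where it is: box with clear lid, 85 x 120 x 56 mm; origin at the centre of its underside.
- jar: Bystander, to be left where it is: jar with white cap, 52 mm across, 60 mm tall; origin at the centre of its underside.
- objective: Bystander, to be left where it is: dark microscope objective standing on its base, 34 mm across, 52 mm tall; origin at the centre of its underside.
- marker: Bystander, to be left where it is: white marker pen with black cap, lying, 120 x 14 x 14 mm; origin at the centre of its underside.
Mind the look-alikes: they are no part of the job. What is shaped like the block_a but red is not meant.

How it is judged:
On the way, in this order (a step that is already met when the one before it is completed fails the run):
1. the pointer of the readout stands on zero and every block lies on the warming plate (value of joint zero between -0.07 and 0.07 rad and x of spot_a in the frame of plate between -0.121 and 0.121 m and y of spot_a in the frame of plate between -0.156 and 0.156 m and x of block_a in the frame of plate between -0.099 and 0.099 m and y of block_a in the frame of plate between -0.134 and 0.134 m and z of each of block_a, block_b, block_c, block_d in the frame of plate below 0.01 m and angle between each of block_a, block_b, block_c, block_d's own z axis and vertical below 0.06 rad and linear speed of each of block_a, block_b, block_c, block_d below 0.02 m/s and x of spot_b in the frame of plate between -0.121 and 0.121 m and y of spot_b in the frame of plate between -0.156 and 0.156 m and x of block_b in the frame of plate between -0.099 and 0.099 m and y of block_b in the frame of plate between -0.134 and 0.134 m and x of spot_c in the frame of plate between -0.121 and 0.121 m and y of spot_c in the frame of plate between -0.156 and 0.156 m and x of block_c in the frame of plate between -0.099 and 0.099 m and y of block_c in the frame of plate between -0.134 and 0.134 m and x of spot_d in the frame of plate between -0.121 and 0.121 m and y of spot_d in the frame of plate between -0.156 and 0.156 m and x of block_d in the frame of plate between -0.099 and 0.099 m and y of block_d in the frame of plate between -0.134 and 0.134 m), for 0.2 s.
2. the probe tip rests on the brass reference stud (distance between probe_tip and ref below 0.011 m and contact force between probe and readout above 0.3 N), for 0.3 s.
3. the probe tip rests on the black spot of the longest (116 mm) block, if it is there (distance between probe_tip and spot_a below 0.011 m and contact force between probe and block_a above 0.3 N), for 0.3 s.
4. the probe tip rests on the black spot of the 98 mm block, if it is there (distance between probe_tip and spot_b below 0.011 m and contact force between probe and block_b above 0.3 N), for 0.3 s.
5. the probe tip rests on the black spot of the 80 mm block, if it is there (distance between probe_tip and spot_c below 0.011 m and contact force between probe and block_c above 0.3 N), for 0.3 s.
6. the probe tip rests on the black spot of the shortest (62 mm) block, if it is there (distance between probe_tip and spot_d below 0.011 m and contact force between probe and block_d above 0.3 N), for 0.3 s.
At the end, for the whole second after the job is handed in: Knob within 0.07 rad of zero; every block present flat on the plate, its centre at least 21 mm inside the edge; probe at rest inside its tray. On the way, after zeroing and loading, the tip rested 0.3 s within 11 mm of the stud centre, then of each spot, longest block first (all of step 1 and x of probe in the frame of tray between -0.096 and 0.096 m and y of probe in the frame of tray between -0.051 and 0.051 m and x of probe_tip in the frame of tray between -0.098 and 0.098 m and y of probe_tip in the frame of tray between -0.053 and 0.053 m and z of probe in the frame of tray below 0.035 m and z of probe_tip in the frame of tray below 0.03 m and linear speed of probe below 0.02 m/s); the robot touches nothing.
It fails at once if a bystander is pushed more than 60 mm from its place (distance of any of bottle, dishes, dish, tipbox, jar, objective, marker from where it was at the start of the episode above 0.06 m).
Of block_a, block_b, block_c, block_d only 3 to 4 are there at a start; the rules pass over those that are not, and their reading is None.
At some moment in a run one of block_a, block_b, block_c, block_d may be knocked a few centimetres aside while the robot is not near it.
Once in a run the grip may slacken for a moment while it holds something.
It also fails if it takes over 210 s, if anything falls off the work surface, if the arm or the gripper's body presses on something with over 40 N, if the wrist force passes 120 N, or if a joint passes its speed limit or range.

ROBOT

A 7-joint arm with a two-finger parallel gripper is mounted at the origin on the work surface. World frame = base frame: x ahead of the robot, y to its left, z up, the work surface at z = 0. Lengths are in m, angles in rad, forces in N, time in s.
With the tool pointing down it reaches from about 0.35 to 0.9 m from the base axis. Payload 8.1 kg.
Tool frame: the origin (TCP) lies midway between the tips of the shut fingers; the grasp point (between the pads) lies 19 mm behind it; z points along the fingers, y is the line along which they close (so a half turn about z gives the same grasp; the last joint's range is limited). The gripper opens to 92 mm and grips with 3 to 60 N. Pads are 19 mm wide; open, the fingers measure 130 mm over their backs; the gripper's body (75 mm by 190 mm) begins 47 mm behind the grasp point.
Start: joints at [1, 0.434, 0.025, 1.573, -0.012, 1.134, -0.075], TCP at [0.282, -0.558, 0.227] pointing down, gripper open.
Joint ranges: [-2.62, 2.62], [-0.44, 2.09], [-1.27, 1.32], [0.08, 2.57], [-1.32, 4.46], [0.12, 2], [-2.74, 2.74]. Speed limits (rad/s): [2.22, 2.22, 3.01, 3.01, 3.14, 3.14, 3.14].

INTERFACE

Orientations are given as a rotation vector (axis times angle).
In Python, from cell import observe, cams, job gives the robot as it stands. The module is installed in compiled form; this text tells all that it offers.
- The arm moves only by the tool step_arm, never from a script. Its argument "steps" is a list of rows, each a list of 6 numbers: the shift along the world's x, y, z in mm, then the turn, a rotation vector about the world's x, y, z in rad. In form: [[dx, dy, dz, rx, ry, rz], ...]. A call has 1 to 20 rows; each row shifts and turns the commanded pose from where the row before left it; what a row does not reach is not made up. A row lasts 1/12 s, in which the tool goes at most 41.7 mm and 7.16 degrees, less where a joint would pass 70% of its speed; a pose out of reach is approached as far as the arm can. A call with a gripper value outside its range is refused whole. "gripper" is the opening, from 0 (shut) to 1 (fully open), set as the call begins (left out, the last holds). The fingers move at their own pace and stop on an object; "force" is the grip in N (left out, the last holds). Time passes only in rows, so rows that do not move let the fingers close. It gives the time, the measured TCP pose, the force, the opening and the grip force at its end, in the units of the state.
- observe(): the state, without advancing time (a new reading comes with each control period).
- cams.get_image(name): name is "scene" or "top" or "wrist"; returns the picture (400x640x3 uint8, red, green, blue); there is no depth.
- cams.get_calibration(name): a dict with "fov_y" (degrees; the focal length in pixels is half the picture's height over the tangent of half this angle, whatever the lens; pixels are square), "cx", "cy" (the principal point, pixels), "world_to_cam" (4x4, takes a point from world to camera coordinates). Camera axes: x right, y up, looking along -z (the intrinsics and any distortion apply to the point x, -y, -z); pixel columns grow to the right and rows downward; lengths in m; the calibration is good to about 2 mm. A picture is of the moment at which its call begins: read the wrist's pose just before it. get_calibration takes no time and is no camera call; for the wrist camera it gives the pose at the moment of the call.
- job.sign_off(): hands the job in; it is judged then, once.
The state is a dict: "clock": time; "joints": joint angles; "dq": joint speeds; "joint_efforts": joint torques, N m; "position": TCP position; "ee_rot": TCP orientation; "force": force on the tool from outside, world axes, zero at the start; "ft_torque": the same for the moment, N m; "width": opening from 0.0 (shut) to 1.0 (fully open); "gripper_force": force on a finger pad.
Only numpy, scipy, OpenCV 4.12 (cv2) and the standard library are available. Lean on these libraries where they do the work, as an engineer would, in place of code of your own. Each camera call takes 0.05 s, during which the arm holds its last target. There are 200 camera calls.

## Working session

There is one attempt and no reset: what is moved stays moved. The work goes in short steps, Python scripts to look and compute and a tool call to move; the robot and the scene stay as the last step left them, time stands still between calls to the robot, and variables do not carry over. Pictures are saved under pics/ and viewed, at most 14 in all, crops included, and the job is handed in when it is done.

Besides the shell and the picture viewer there is one more tool, called after "Request:" in YAML: its name, and indented under it one key for each argument. step_arm: Moves the arm, as the interface text tells. Its arguments: {"type":"object","properties":{"steps":{"type":"array","items":{"type":"array","items":{"type":"number"}}},"gripper":{"type":"number"},"force":{"type":"number"}},"required":["steps"]}

```bash
mkdir -p pics
cat > h.py <<'E'
import numpy as np, cv2
from scipy.spatial.transform import Rotation as R
from cell import observe, cams, job
def K(c):
    f=200/np.tan(np.radians(c["fov_y"])/2); return f,c["cx"],c["cy"]
def proj(c,p):
    f,cx,cy=K(c); q=np.array(c["world_to_cam"])@np.append(p,1); return np.array([cx+f*q[0]/-q[2], cy+f*(-q[1])/-q[2]])
def ray(c,uv):
    f,cx,cy=K(c); M=np.linalg.inv(np.array(c["world_to_cam"])); d=np.array([(uv[0]-cx)/f,-(uv[1]-cy)/f,-1.])
    return M[:3,3],M[:3,:3]@d
def onz(c,uv,z):
    o,d=ray(c,uv); return o+d*(z-o[2])/d[2]
def snap(n,fn=None):
    c=cams.get_calibration(n); im=cams.get_image(n)[:,:,::-1].copy()
    if fn: cv2.imwrite("pics/"+fn+".png",im)
    return c,im
E
python3 - <<'E'
from h import *
import pickle
s=observe(); print(s)
for n in("scene","top","wrist"):
    c,im=snap(n,n+"0"); print(n,c); pickle.dump((c,im),open(n+"0.pkl","wb"))
E
```

```text
{'clock': 0.0, 'joints': array([ 1.00039036,  0.43519825,  0.02495852,  1.57409369, -0.01160868,
        1.1339985 , -0.07512826]), 'dq': array([-0.00034894, -0.00105292,  0.000587  ,  0.0017875 ,  0.00175799,
        0.00042782,  0.00088135]), 'joint_efforts': array([-6.82403206e-04, -6.67861319e+01,  9.84687880e-01, -3.14456928e+01,
       -6.05695182e-02,  4.30466223e-02,  2.12839905e-04]), 'position': array([ 0.28155936, -0.5574147 ,  0.22596148]), 'ee_rot': array([-3.05464078e+00, -7.27668259e-01,  7.56766267e-04]), 'force': array([ 0.4029958 , -0.2760613 , -0.29100751]), 'ft_torque': array([-0.01760236,  0.04696157,  0.0086729 ]), 'gripper_force': 0.0, 'width': 0.996955183971342}
scene {'fov_y': 54.19643991106332, 'cx': 317.71248786330693, 'cy': 195.1111088865786, 'world_to_cam': array([[-1.98886100e-01,  9.80018384e-01,  2.87845662e-03,
         6.19616070e-04],
       [-7.12662526e-01, -1.46643490e-01,  6.86008609e-01,
         3.39640263e-01],
       [ 6.72723155e-01,  1.34386208e-01,  7.27587729e-01,
        -1.50884580e+00],
       [ 0.00000000e+00,  0.00000000e+00,  0.00000000e+00,
         1.00000000e+00]])}
top {'fov_y': 49.07688569414228, 'cx': 320.1444082850491, 'cy': 203.84399468857495, 'world_to_cam': array([[-0.00415159, -0.99969067, -0.02452201,  0.11353148],
       [ 0.98558277, -0.00823834,  0.16899328, -0.51520239],
       [-0.16914303, -0.02346688,  0.9853121 , -1.19260161],
       [ 0.        ,  0.        ,  0.        ,  1.        ]])}
wrist {'fov_y': 61.162199693985066, 'cx': 319.85411545419896, 'cy': 199.74147224596115, 'world_to_cam': array([[ 0.45095029, -0.89254672, -0.00204664, -0.62309617],
       [ 0.85466763,  0.43247094, -0.28724923,  0.03600118],
       [ 0.25726847,  0.12778593,  0.95785369, -0.39118065],
       [ 0.        ,  0.        ,  0.        ,  1.        ]])}
```

View pics/top0.png

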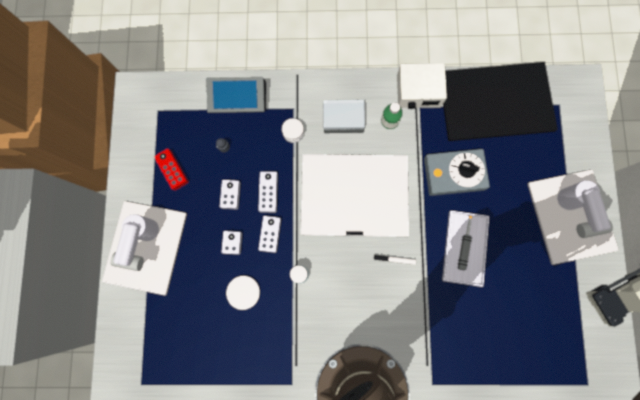

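View pics/scene0.png

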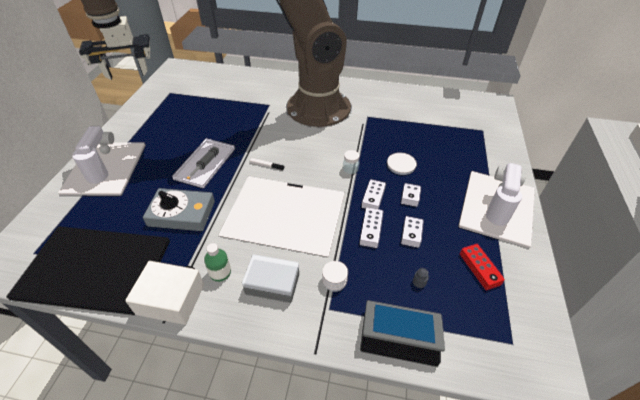

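The top view shows blocks a, b, c and d at about (268,191), (269,233), (230,194) and (231,242). It also shows the plate at (355,195), the readout at (458,171) with its knob at (468,169) and its stud at (437,173), and the tray with the probe at (466,248), tip towards +x. The red decoy is at (171,169). The scene view confirms that all four blocks are there.

```bash
cat > m.py <<'E'
from h import *
import pickle
def blobs(im,roi,lo=(150,150,150),hi=(255,255,255),amin=80):
    x0,y0,x1,y1=roi; m=cv2.inRange(im[y0:y1,x0:x1],lo,hi)
    m=cv2.morphologyEx(m,cv2.MORPH_CLOSE,np.ones((7,7),np.uint8))
    cs,_=cv2.findContours(m,cv2.RETR_EXTERNAL,cv2.CHAIN_APPROX_NONE)
    return [c.reshape(-1,2)+[x0,y0] for c in cs if cv2.contourArea(c)>amin]
def rectz(c,cnt,z):
    P=np.array([onz(c,p,z)[:2] for p in cnt],np.float32); return cv2.minAreaRect((P*1000))
def tri(c1,u1,c2,u2):
    o1,d1=ray(c1,u1);o2,d2=ray(c2,u2); A=np.stack([d1,-d2],1); t=np.linalg.lstsq(A,o2-o1,rcond=None)[0]
    p,q=o1+d1*t[0],o2+d2*t[1]; return (p+q)/2,np.linalg.norm(p-q)
E
python3 - <<'E'
from m import *
T,ti=pickle.load(open("top0.pkl","rb")); S,si=pickle.load(open("scene0.pkl","rb"))
np.set_printoptions(precision=3,suppress=True)
print("wristcam pos",np.linalg.inv(pickle.load(open("wrist0.pkl","rb"))[0]["world_to_cam"])[:3,3])
for b in blobs(ti,(210,165,285,260)): print("blk top",rectz(T,b,.028),b.mean(0))
for b in blobs(ti,(296,145,416,250),(200,200,200)): print("plate",rectz(T,b,.006))
for b in blobs(ti,(422,140,500,205),(90,90,90)): print("readout",rectz(T,b,.04))
for b in blobs(ti,(435,200,495,295),(120,120,120)): print("tray",rectz(T,b,.014))
for n,u,v in [("a",(268,191),(371,228)),("c",(230,194),(412,231)),("plate",(355,195),(285,214)),("stud",(437,173),(198,206)),("knob",(468,169),(169,202)),("jar",(299,274),(351,159)),("obj",(222,145),(421,277)),("bottle",(392,108),(215,250))]:
    print(n,tri(T,u,S,v),onz(T,u,0.03))
def big(a,n): cv2.imwrite("pics/"+n+".png",cv2.resize(a,None,fx=6,fy=6,interpolation=cv2.INTER_CUBIC))
big(ti[140:240,420:500] ,"tr");
E
```

```text
wristcam pos [ 0.351 -0.522  0.384]
blk top ((410.6584777832031, 365.0780334472656), (49.62307357788086, 62.942108154296875), 86.75859069824219) [230.712 242.26 ]
blk top ((550.8944091796875, 374.66131591796875), (49.49898910522461, 82.0140151977539), 86.46443939208984) [229.036 193.723]
blk top ((499.7339172363281, 257.53106689453125), (230.22012329101562, 57.323944091796875), 1.1186347007751465) [268.142 211.537]
plate ((544.6954345703125, 6.629730224609375), (351.9978942871094, 309.87847900390625), 89.32223510742188)
readout ((593.8156127929688, -267.3356628417969), (142.90853881835938, 194.64857482910156), 5.302692413330078)
tray ((392.1937561035156, -300.07244873046875), (112.89141845703125, 203.23892211914062), 81.79608917236328)
a (array([0.561, 0.264, 0.011]), np.float64(0.0008238969563915506)) [0.557 0.261 0.03 ]
c (array([0.552, 0.375, 0.015]), np.float64(0.0018060091337552449)) [0.55  0.371 0.03 ]
plate (array([ 0.549,  0.011, -0.002]), np.float64(0.004651441406020309)) [0.543 0.011 0.03 ]
stud (array([ 0.603, -0.224,  0.039]), np.float64(0.0002169797703018015)) [ 0.606 -0.226  0.03 ]
knob (array([ 0.612, -0.308,  0.047]), np.float64(0.004064163996334979)) [ 0.617 -0.315  0.03 ]
jar (array([0.32 , 0.171, 0.041]), np.float64(0.0023673006088174835)) [0.321 0.17  0.03 ]
obj (array([0.699, 0.402, 0.022]), np.float64(0.0011278010268645302)) [0.697 0.399 0.03 ]
bottle (array([ 0.776, -0.092,  0.101]), np.float64(0.0008462285872987303)) [ 0.805 -0.103  0.03 ]
```

Request:
step_arm:
  steps:
    - [0,34,10,0,0,-0.03]
    - [0,34,10,0,0,-0.03]
    - [0,34,10,0,0,-0.03]
    - [0,34,10,0,0,-0.03]
    - [0,34,10,0,0,-0.03]
    - [0,34,10,0,0,-0.03]
    - [30,34,10,0,0,-0.03]
    - [30,30,10,0,0,-0.03]
    - [30,0,0,0,0,-0.03]
    - [30,0,0,0,0,-0.03]
    - [30,0,0,0,0,-0.03]
    - [30,0,0,0,0,-0.03]
    - [20,0,0,0,0,-0.03]
    - [0,0,0,0,0,-0.03]
    - [0,0,0,0,0,-0.03]
    - [0,0,0,0,0,-0.02]
    - [0,0,0,0,0,0]
    - [0,0,0,0,0,0]
  gripper: 1

```text
clock: 1.65
position: [0.4771, -0.2947, 0.3052]
ee_rot: [3.142, -0.003, -0.0]
force: [0.2, 0.6, 0.9]
width: 1.001
gripper_force: 0.0
```

Run:
```python
from h import *
import pickle
s=observe(); print(s["clock"],s["position"],s["ee_rot"],s["joints"])
c,im=snap("wrist","w1"); pickle.dump((c,im),open("w1.pkl","wb"))
```

```text
1.65 [ 0.47711783 -0.29472594  0.30522855] [ 3.14157106e+00 -2.95486336e-03 -3.39851257e-04] [ 0.53966687  0.28121082 -0.10695031  1.60419303  0.03125483  1.25804358
 -1.1454149 ]
```

View pics/w1.png

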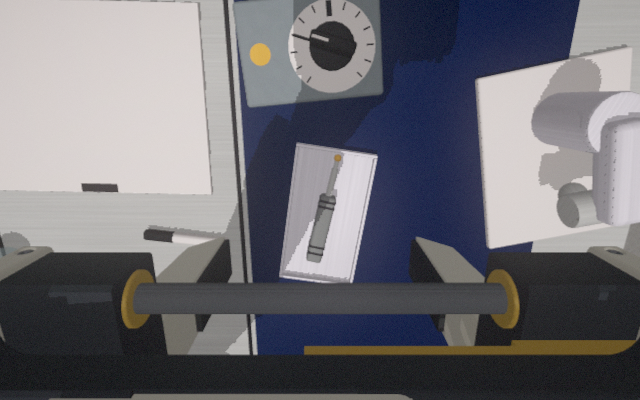

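The wrist view shows the dial centred near (332,45) with the thick zero bar at (328,8) and the pointer at (294,36), so about +1.3 rad. The stud is at (260,54). The probe lies in the tray with its tip at (338,158) and its handle at (322,228).

Run:
```python
from m import *
np.set_printoptions(precision=4,suppress=True)
W,w=pickle.load(open("w1.pkl","rb")); T,ti=pickle.load(open("top0.pkl","rb"));S,si=pickle.load(open("scene0.pkl","rb"))
hsv=cv2.cvtColor(w,cv2.COLOR_BGR2HSV)
def mk(roi,lo,hi,img=hsv,amin=15):
    x0,y0,x1,y1=roi; m=cv2.inRange(img[y0:y1,x0:x1],lo,hi); cs,_=cv2.findContours(m,cv2.RETR_EXTERNAL,cv2.CHAIN_APPROX_NONE)
    return sorted([c.reshape(-1,2)+[x0,y0] for c in cs if cv2.contourArea(c)>amin],key=lambda c:-cv2.contourArea(c.astype(np.int32)))
st=mk((240,30,280,80),(10,120,100),(30,255,255))[0]; sc=cv2.minEnclosingCircle(st.astype(np.int32)); print("stud",sc)
stud=onz(W,sc[0],.04); print(stud)
d=mk((280,0,385,100),(0,0,165),(180,40,255))[0]; hull=cv2.convexHull(d.astype(np.int32)).reshape(-1,2)
h=hull[hull[:,1]>2]; P=np.array([onz(W,p,.041)[:2] for p in h]); 
A=np.c_[2*P,np.ones(len(P))]; x=np.linalg.lstsq(A,(P**2).sum(1),rcond=None)[0]; print("dial c",x[:2],np.sqrt(x[2]+x[0]**2+x[1]**2))
kn=x[:2]; v=stud[:2]-kn; yaw=np.arctan2(v[1],v[0])-np.pi/2; print("dist",np.linalg.norm(v),"yaw",yaw)
for u,n in(((294,36),"needle"),((328,8),"zero")):
    q=onz(W,u,.042)[:2]-kn; print(n,np.arctan2(q[1],q[0])-yaw,np.linalg.norm(q))
# tray & probe
t=mk((270,135,385,290),(0,0,130),(180,60,255))[0]; print("tray",rectz(W,t,.014))
tip=mk((325,150,350,168),(5,110,80),(30,255,255),amin=3); print("tip",[ (c.mean(0),onz(W,c.mean(0),.015)) for c in tip])
p=mk((295,190,345,268),(0,0,0),(180,255,115),amin=100); print("handle",[(rectz(W,c,.026)) for c in p])
Tt=cv2.cvtColor(ti,cv2.COLOR_BGR2HSV); s2=mk((430,165,445,182),(10,100,100),(30,255,255),Tt,5)[0]; u2=cv2.minEnclosingCircle(s2.astype(np.int32))[0]
print("stud tri",tri(W,sc[0],T,u2))
t2=mk((465,208,478,222),(5,110,80),(30,255,255),Tt,0);print([c.mean(0) for c in t2]); 
if t2: print("tip tri",tri(W,tip[0].mean(0),T,t2[0].mean(0)))
for r in((215,0,390,110),(270,135,385,290)): pass
a=cv2.resize(w[0:110,215:390],None,fx=4,fy=4,interpolation=2); cv2.imwrite("pics/dial1.png",a)
```

```text
stud ((260.40435791015625, 53.760868072509766), 10.852217674255371)
[ 0.6038 -0.2251  0.04  ]
dial c [ 0.6109 -0.3063] 0.04901647351558577
dist 0.08152738674249874 yaw 0.08643073532540213
needle 1.2209930223667542 0.043317715185316345
zero -0.0002486542309999701 0.039685460214296225
tray ((391.4417724609375, -301.34820556640625), (110.16445922851562, 201.3141326904297), 81.3669662475586)
tip [(array([337.5, 157.5]), array([ 0.4789, -0.3171,  0.015 ]))]
handle [((405.13677978515625, -298.7117919921875), (22.600061416625977, 53.8353385925293), 75.375732421875)]
stud tri (array([ 0.6047, -0.2248,  0.0394]), np.float64(0.0015614457482465366))
[array([470.3333, 216.6667])]
tip tri (array([ 0.4797, -0.3168,  0.0193]), np.float64(0.00026517912318867735))
```

View pics/dial1.png

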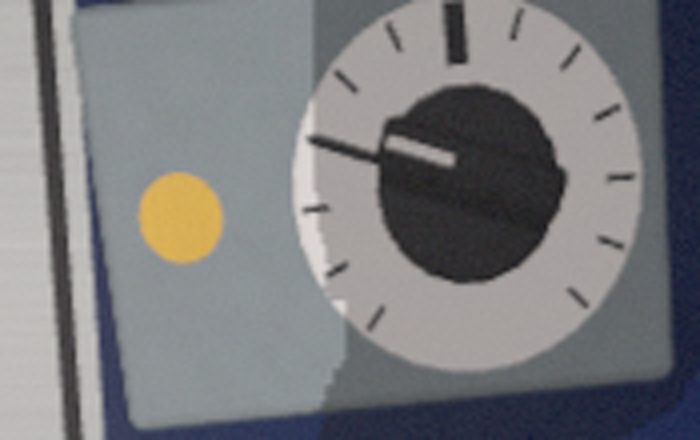

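Request:
step_arm:
  steps:
    - [10.3,-0.9,-10,0,0,0.1]
    - [10.3,-0.9,-10,0,0,0.1]
    - [10.3,-0.9,-10,0,0,0.1]
    - [10.3,-0.9,-10,0,0,0.1]
    - [10.3,-0.9,-10,0,0,0.1]
    - [10.3,-0.9,-10,0,0,0.1]
    - [10.3,-0.9,-10,0,0,0.1]
    - [10.3,-0.9,-10,0,0,0.1]
    - [10.3,-0.9,-10,0,0,0.1]
    - [10.3,-0.9,-10,0,0,0.1]
    - [10.3,-0.9,-10,0,0,0.1]
    - [10.3,-0.9,-10,0,0,0.1]
    - [10.3,-0.9,-10,0,0,0.09]
    - [0,0,0,0,0,0]
    - [0,0,0,0,0,0]

```text
clock: 2.95
position: [0.6109, -0.3063, 0.1747]
ee_rot: [-2.513, -1.882, 0.001]
force: [-0.1, -1.0, 0.3]
width: 0.998
gripper_force: 0.0
```

Request:
step_arm:
  steps:
    - [0,0,-18,0,0,0]
    - [0,0,-18,0,0,0]
    - [0,0,-18,0,0,0]
    - [0,0,-18,0,0,0]
    - [0,0,-18,0,0,0]
    - [0,0,-18,0,0,0]
    - [0,0,-18,0,0,0]
    - [0,0,0,0,0,0]

```text
clock: 3.62
position: [0.6087, -0.3062, 0.0468]
ee_rot: [-2.512, -1.88, 0.005]
force: [-1.0, -0.1, -1.1]
width: 0.997
gripper_force: 0.0
```

Request:
step_arm:
  steps:
    - [0,0,0,0,0,0]
    - [0,0,0,0,0,0]
    - [0,0,0,0,0,0]
    - [0,0,0,0,0,0]
    - [0,0,0,0,0,0]
    - [0,0,0,0,0,0]
  gripper: 0
  force: 20

```text
clock: 4.12
position: [0.6116, -0.3065, 0.0499]
ee_rot: [2.512, 1.885, 0.001]
force: [0.2, -0.4, 0.4]
width: 0.617
gripper_force: 0.0
```

Request:
step_arm:
  steps:
    - [0,0,0,0,0,0]
    - [0,0,0,0,0,0]
    - [0,0,0,0,0,0]
    - [0,0,0,0,0,0]
    - [0,0,0,0,0,0]
    - [0,0,0,0,0,0]
    - [0,0,0,0,0,0]
    - [0,0,0,0,0,0]
    - [0,0,0,0,0,0]

```text
clock: 4.87
position: [0.612, -0.3066, 0.0499]
ee_rot: [2.512, 1.885, 0.001]
force: [0.7, -0.6, 5.9]
width: 0.152
gripper_force: 21.8
```

Request:
step_arm:
  steps:
    - [0,0,0,0,0,-0.1]
    - [0,0,0,0,0,-0.1]
    - [0,0,0,0,0,-0.1]
    - [0,0,0,0,0,-0.1]
    - [0,0,0,0,0,-0.1]
    - [0,0,0,0,0,-0.1]
    - [0,0,0,0,0,-0.1]
    - [0,0,0,0,0,-0.1]
    - [0,0,0,0,0,-0.1]
    - [0,0,0,0,0,-0.1]
    - [0,0,0,0,0,-0.1]
    - [0,0,0,0,0,-0.1]
    - [0,0,0,0,0,0]
    - [0,0,0,0,0,0]
    - [0,0,0,0,0,0]
    - [0,0,0,0,0,0]

```text
clock: 6.2
position: [0.6132, -0.3081, 0.05]
ee_rot: [3.136, 0.137, 0.006]
force: [6.3, -5.1, -0.3]
width: 0.15
gripper_force: 21.3
```

```bash
cat > st.py <<'E'
from h import *
s=observe(); M=R.from_rotvec(s["ee_rot"]).as_matrix(); print(round(s["clock"],2),s["position"].round(4),"yaw",np.arctan2(M[1,0],M[0,0]).round(4),"zdir",M[:,2].round(3),"F",s["force"].round(1),"w",round(s["width"],3),"gf",round(s["gripper_force"],1),"q",s["joints"].round(2))
E
python3 st.py
```

```text
6.2 [ 0.6132 -0.3081  0.05  ] yaw 0.0871 zdir [ 0.004 -0.003 -1.   ] F [ 6.3 -5.1 -0.3] w 0.15 gf 21.3 q [ 0.4   0.7  -0.01  1.58  0.01  0.86 -1.11]
```

Request:
step_arm:
  steps:
    - [0,0,0,0,0,0]
    - [0,0,0,0,0,0]
    - [0,0,0,0,0,0]
    - [0,0,0,0,0,0]
    - [0,0,0,0,0,0]
    - [0,0,12,0,0,0]
    - [0,0,25,0,0,0]
    - [0,0,35,0,0,0]
    - [-20,0,35,0,0,0]
    - [-25,5,35,0,0,0]
    - [-20,15,35,0,0,0]
    - [0,15,15,0,0,0]
    - [0,0,0,0,0,0]
    - [0,0,0,0,0,0]
  gripper: 1

```text
clock: 7.37
position: [0.5482, -0.2712, 0.2402]
ee_rot: [3.138, 0.14, 0.003]
force: [-0.1, -0.2, -1.3]
width: 0.996
gripper_force: 0.0
```

```bash
python3 st.py
python3 - <<'E'
from m import *
W,w=snap("wrist","w2"); pickle.dump((W,w),open("w2.pkl","wb"))
u=proj(W,[.611,-.307,.06]).astype(int); print(u)
x0,y0=max(0,u[0]-85),max(0,u[1]-60); cv2.imwrite("pics/dial2.png",cv2.resize(w[y0:y0+130,x0:x0+170],None,fx=4,fy=4,interpolation=2)); print(x0,y0)
E
```

```text
7.37 [ 0.5482 -0.2712  0.2402] yaw 0.0893 zdir [ 0.002 -0.    -1.   ] F [-0.1 -0.2 -1.3] w 0.996 gf 0.0 q [ 0.39  0.4  -0.02  1.59  0.01  1.15 -1.12]
[363 118]
278 58
```

View pics/dial2.png

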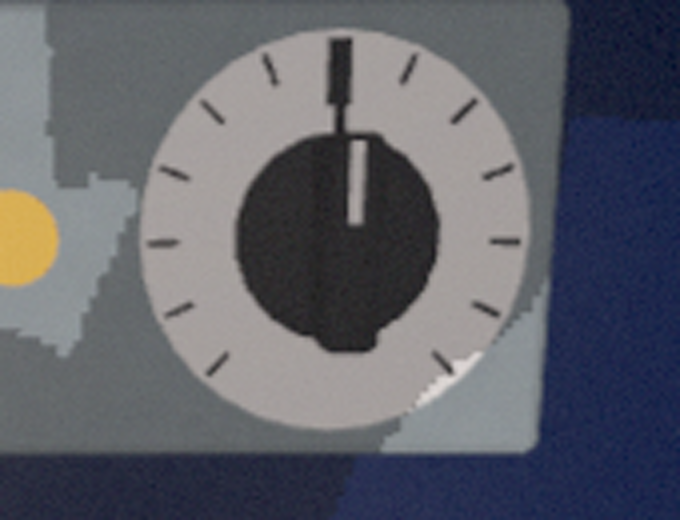

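The pointer now stands on the thick bar: needle and bar both sit at x≈340 in the crop. Next I go over to the blocks.

Request:
step_arm:
  steps:
    - [0,20,10,0,0,-0.01]
    - [-6,34,10,0,0,-0.01]
    - [-6,36,10,0,0,-0.01]
    - [-6,36,10,0,0,-0.01]
    - [-6,36,10,0,0,-0.01]
    - [-6,36,10,0,0,-0.01]
    - [-6,36,0,0,0,-0.01]
    - [-8,36,0,0,0,-0.01]
    - [-8,36,0,0,0,-0.01]
    - [-8,36,0,0,0,0]
    - [-8,36,0,0,0,0]
    - [-8,36,0,0,0,0]
    - [-8,36,0,0,0,0]
    - [-8,36,0,0,0,0]
    - [-8,36,0,0,0,0]
    - [-8,36,0,0,0,0]
    - [0,20,0,0,0,0]
    - [0,0,0,0,0,0]
    - [0,0,0,0,0,0]
    - [0,0,0,0,0,0]

```text
clock: 9.08
position: [0.4403, 0.3045, 0.2974]
ee_rot: [3.139, -0.006, -0.003]
force: [0.2, -0.6, -1.1]
width: 1.001
gripper_force: 0.0
```

```bash
python3 st.py
python3 - <<'E'
from m import *
W,w=snap("wrist","w3"); pickle.dump((W,w),open("w3.pkl","wb"))
W,w=snap("top","top3"); pickle.dump((W,w),open("top3.pkl","wb"))
E
```

```text
9.08 [0.4403 0.3045 0.2974] yaw -0.0036 zdir [-0.002 -0.002 -1.   ] F [ 0.2 -0.6 -1.1] w 1.001 gf 0.0 q [-0.44  0.26 -0.34  1.66  0.09  1.24 -2.37]
```

View pics/w3.png

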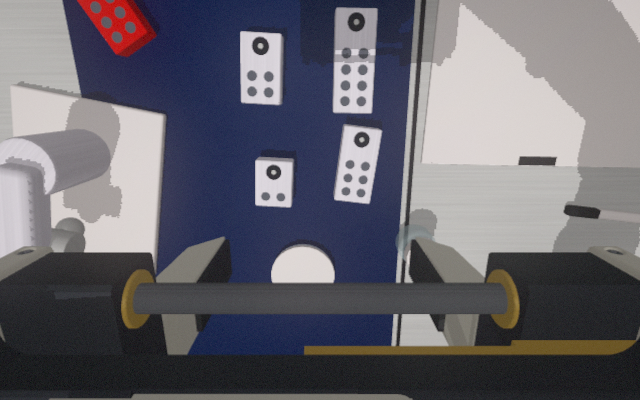

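The wrist view shows block a at (354,60), b at (357,163), c at (262,68) and d at (274,182), each with its black ring on the +x end. The red decoy is off at the top left.

```bash
cat >> m.py <<'E'
def light(im,roi,amin=300,sat=75,val=70):
    x0,y0,x1,y1=roi; h=cv2.cvtColor(im,cv2.COLOR_BGR2HSV)[y0:y1,x0:x1]
    m=cv2.inRange(h,(0,0,val),(180,sat,255)); m=cv2.morphologyEx(m,cv2.MORPH_CLOSE,np.ones((9,9),np.uint8))
    cs,_=cv2.findContours(m,cv2.RETR_EXTERNAL,cv2.CHAIN_APPROX_NONE)
    return [c.reshape(-1,2)+[x0,y0] for c in cs if cv2.contourArea(c)>amin]
E
python3 - <<'E'
from m import *
np.set_printoptions(precision=4,suppress=True)
W,w=pickle.load(open("w3.pkl","rb")); T,t=pickle.load(open("top3.pkl","rb"));S,si=pickle.load(open("scene0.pkl","rb"))
for n,r,u,ut in(("a",(315,2,392,119),(356,21),(268,176)),("b",(322,119,395,210),(362,139.5),(273,221)),("c",(230,22,295,112),(260.5,45.5),(229.5,184)),("d",(245,148,305,215),(273,172),(231,236.5))):
    for b in light(w,r):
        for z in (.028,):
            c,s,ang=rectz(W,b,z); print(n,np.round(c,1),np.round(s,1),round(ang,1),"spot",onz(W,u,z),"spot tri",tri(W,u,T,ut))
E
```

```text
a [554.6 264.9] [ 49.9 121.8] 89.1 spot [0.6012 0.2634 0.028 ] spot tri (array([0.6028, 0.2628, 0.0229]), np.float64(0.001270281060411419))
b [440.4 257.7] [ 50.8 110.3] 82.8 spot [0.4676 0.2522 0.028 ] spot tri (array([0.469 , 0.2489, 0.0199]), np.float64(0.006626931081985742))
c [550.6 373.1] [51.4 80.8] 85.9 spot [0.576  0.3733 0.028 ] spot tri (array([0.5732, 0.3685, 0.0532]), np.float64(0.0021053016314394215))
d [413.  364.3] [49.8 67.1] 86.6 spot [0.4266 0.3653 0.028 ] spot tri (array([0.4267, 0.365 , 0.028 ]), np.float64(0.0006739537009694058))
```

Run:
```python
from m import *
np.set_printoptions(precision=4,suppress=True)
W,w=pickle.load(open("w3.pkl","rb")); W1,w1=pickle.load(open("w1.pkl","rb"));T,t=pickle.load(open("top0.pkl","rb"))
print("w3 BL",onz(W,(422,163),.006),"w1 BR",onz(W1,(212,193),.006),onz(W1,(199,2),.006))
for p in((302,154),(410,155),(409,236),(301,235)): print(onz(T,p,.006))
g=cv2.cvtColor(t,cv2.COLOR_BGR2GRAY)
print("row195",np.abs(np.diff(g[195,292:420].astype(int))).argsort()[-6:]+292, "col 330",np.abs(np.diff(g[140:245,330].astype(int))).argsort()[-6:]+140)
```

```text
w3 BL [0.4334 0.1679 0.006 ] w1 BR [ 0.4275 -0.1423  0.006 ] [ 0.6653 -0.1489  0.006 ]
[0.6737 0.1647 0.006 ]
[ 0.667  -0.1552  0.006 ]
[ 0.427  -0.1431  0.006 ]
[0.4319 0.1669 0.006 ]
row195 [417 293 295 297 418 292] col 330 [152 236 234 155 235 154]
```

Request:
step_arm:
  steps:
    - [0,-8,-25,0,0,-0.02]
    - [0,-8,-25,0,0,-0.02]
    - [0,-8,-25,0,0,-0.02]
    - [0,-8,-25,0,0,-0.02]
    - [0,-8,-25,0,0,-0.02]
    - [-6,-8,-25,0,0,-0.02]
    - [0,0,-20,0,0,0]
    - [0,0,-20,0,0,0]
    - [0,0,-20,0,0,0]
    - [0,0,-20,0,0,0]
    - [0,0,-20,0,0,0]
    - [0,0,0,0,0,0]
    - [0,0,0,0,0,0]

```text
clock: 10.27
position: [0.4337, 0.2566, 0.0485]
ee_rot: [3.134, -0.194, -0.003]
force: [-0.1, 0.3, 0.4]
width: 1.006
gripper_force: 0.0
```

Request:
step_arm:
  steps:
    - [0,0,-14,0,0,0]
    - [0,0,-14,0,0,0]
    - [0,0,-8,0,0,0]
    - [0,0,-5,0,0,0]
    - [0,0,0,0,0,0]

```text
clock: 10.68
position: [0.434, 0.2577, 0.0079]
ee_rot: [3.135, -0.193, -0.0]
force: [-0.6, 0.2, 0.3]
width: 1.001
gripper_force: 0.0
```

Request:
step_arm:
  steps:
    - [0,0,0,0,0,0]
    - [0,0,0,0,0,0]
    - [0,0,0,0,0,0]
    - [0,0,0,0,0,0]
    - [0,0,0,0,0,0]
    - [0,0,0,0,0,0]
    - [0,0,0,0,0,0]
    - [0,0,0,0,0,0]
    - [0,0,0,0,0,0]
    - [0,0,0,0,0,0]
  gripper: 0
  force: 40

```text
clock: 11.52
position: [0.4338, 0.2576, 0.0079]
ee_rot: [3.135, -0.192, -0.0]
force: [0.3, -1.4, 3.6]
width: 0.522
gripper_force: 40.0
```

Request:
step_arm:
  steps:
    - [0,0,12,0,0,0]
    - [0,0,25,0,0,0]
    - [0,0,25,0,0,0]
    - [6,-20,18,0,0,0.013]
    - [8,-25,0,0,0,0.013]
    - [8,-25,0,0,0,0.013]
    - [8,-25,0,0,0,0.013]
    - [8,-25,0,0,0,0.013]
    - [8,-25,0,0,0,0.013]
    - [8,-20,0,0,0,0.013]
    - [6,-8,0,0,0,0.013]
    - [0,0,-15,0,0,0]
    - [0,0,-20,0,0,0]
    - [0,0,-15,0,0,0]
    - [0,0,0,0,0,0]

```text
clock: 12.77
position: [0.4917, 0.0844, 0.0352]
ee_rot: [3.14, -0.029, -0.008]
force: [-1.1, -0.7, -2.5]
width: 0.519
gripper_force: 40.0
```

Request:
step_arm:
  steps:
    - [3,0,-8,0,0,0]
    - [0,0,-7,0,0,0]
    - [0,0,-4,0,0,0]
    - [0,0,0,0,0,0]
    - [0,0,0,0,0,0]

```text
clock: 13.18
position: [0.4969, 0.0851, 0.019]
ee_rot: [3.141, -0.028, -0.0]
force: [0.3, -0.5, -2.9]
width: 0.52
gripper_force: 40.0
```

Request:
step_arm:
  steps:
    - [0,0,-3,0,0,0]
    - [0,0,-1.5,0,0,0]
    - [0,0,0,0,0,0]
    - [0,0,0,0,0,0]

```text
clock: 13.52
position: [0.497, 0.085, 0.0145]
ee_rot: [-3.141, 0.029, -0.001]
force: [0.2, 0.2, -2.8]
width: 0.52
gripper_force: 40.0
```

Request:
step_arm:
  steps:
    - [0,0,-1.5,0,0,0]
    - [0,0,0,0,0,0]
    - [0,0,0,0,0,0]

```text
clock: 13.77
position: [0.497, 0.085, 0.0144]
ee_rot: [3.141, -0.029, 0.002]
force: [-6.3, -1.6, 21.5]
width: 0.518
gripper_force: 40.0
```

Request:
step_arm:
  steps:
    - [0,0,0,0,0,0]
    - [0,0,0,0,0,0]
    - [0,0,0,0,0,0]
    - [0,0,10,0,0,0]
    - [0,0,25,0,0,0]
    - [0,10,30,0,0,0]
    - [6,35,20,0,0,-0.005]
    - [6,35,0,0,0,-0.005]
    - [6,35,0,0,0,-0.005]
    - [6,35,0,0,0,-0.005]
    - [6,35,0,0,0,-0.005]
    - [6,35,0,0,0,-0.005]
    - [6,35,0,0,0,-0.005]
    - [6,22,0,0,0,-0.005]
    - [6,14,0,0,0,-0.005]
    - [0,0,-10,0,0,0]
    - [0,0,-25,0,0,0]
    - [0,0,-15,0,0,0]
    - [0,0,0,0,0,0]
  gripper: 1

```text
clock: 15.35
position: [0.5489, 0.3729, 0.0442]
ee_rot: [3.135, -0.1, -0.008]
force: [0.4, -0.8, 0.7]
width: 1.002
gripper_force: 0.0
```

```bash
python3 st.py
python3 - <<'E'
from m import *
W,w=snap("wrist","w4"); print(onz(W,(0,0),0))
T,t=snap("top","t4"); S,s=snap("scene","s4")
for b in light(t,(205,165,286,262),amin=100,val=100): print("top blk",np.round(rectz(T,b,.028)[0]),np.round(rectz(T,b,.028)[1:][0]),rectz(T,b,.028)[2])
E
```

```text
15.35 [0.5489 0.3729 0.0442] yaw -0.0638 zdir [-0.005 -0.005 -1.   ] F [ 0.4 -0.8  0.7] w 1.002 gf 0.0 q [-0.52  0.7  -0.25  1.62  0.21  0.86 -2.49]
[0.68602307 0.53343087 0.        ]
top blk [378. 240.] [59. 42.] 89.70567321777344
top blk [424. 393.] [47. 37.] 89.65158081054688
top blk [563. 260.] [110.  50.] 0.7184094786643982
```

Request:
step_arm:
  steps:
    - [1,1,-14,0,0,0]
    - [1,0,-12,0,0,0]
    - [0,0,-8,0,0,0]
    - [0,0,-3,0,0,0]
    - [0,0,0,0,0,0]

```text
clock: 15.92
position: [0.5521, 0.3763, 0.0095]
ee_rot: [3.139, -0.099, -0.003]
force: [0.4, 0.3, 0.0]
width: 0.997
gripper_force: 0.0
```

Request:
step_arm:
  steps:
    - [0,0,0,0,0,0]
    - [0,0,0,0,0,0]
    - [0,0,0,0,0,0]
    - [0,0,0,0,0,0]
    - [0,0,0,0,0,0]
    - [0,0,0,0,0,0]
    - [0,0,0,0,0,0]
    - [0,0,0,0,0,0]
    - [0,0,0,0,0,0]
    - [0,0,0,0,0,0]
  gripper: 0
  force: 40

```text
clock: 16.75
position: [0.5529, 0.3766, 0.0109]
ee_rot: [3.14, -0.1, -0.0]
force: [-0.1, -1.8, 2.3]
width: 0.516
gripper_force: 40.0
```

Request:
step_arm:
  steps:
    - [0,0,12,0,0,0]
    - [0,0,25,0,0,0]
    - [0,0,25,0,0,0]
    - [4,-20,16,0,0,0.004]
    - [6,-30,0,0,0,0.004]
    - [6,-32,0,0,0,0.004]
    - [6,-32,0,0,0,0.004]
    - [6,-32,0,0,0,0.004]
    - [6,-32,0,0,0,0.004]
    - [6,-32,0,0,0,0.004]
    - [6,-32,0,0,0,0.004]
    - [6,-25,0,0,0,0.004]
    - [4,-16,0,0,0,0.004]
    - [3,-8,0,0,0,0.004]
    - [0,0,-15,0,0,0]
    - [0,0,-20,0,0,0]
    - [0,0,-15,0,0,0]
    - [0,0,0,0,0,0]
    - [0,0,0,0,0,0]

```text
clock: 18.33
position: [0.6113, 0.087, 0.0387]
ee_rot: [-3.141, 0.028, 0.002]
force: [0.2, 0.6, -2.5]
width: 0.519
gripper_force: 40.0
```

Request:
step_arm:
  steps:
    - [0,-1,-8,0,0,0]
    - [0,0,-7,0,0,0]
    - [0,0,-4,0,0,0]
    - [0,0,-1.5,0,0,0]
    - [0,0,0,0,0,0]
    - [0,0,0,0,0,0]

```text
clock: 18.83
position: [0.6119, 0.085, 0.0185]
ee_rot: [-3.141, 0.03, -0.0]
force: [-0.7, 0.0, -1.6]
width: 0.516
gripper_force: 40.0
```

Request:
step_arm:
  steps:
    - [0,0,-1.5,0,0,0]
    - [0,0,-1,0,0,0]
    - [0,0,0,0,0,0]

```text
clock: 19.08
position: [0.6123, 0.0851, 0.0169]
ee_rot: [3.141, -0.03, 0.002]
force: [-3.2, -1.1, 6.4]
width: 0.521
gripper_force: 40.0
```

Request:
step_arm:
  steps:
    - [0,0,0,0,0,0]
    - [0,0,0,0,0,0]
    - [0,0,0,0,0,0]
    - [0,0,10,0,0,0]
    - [0,0,25,0,0,0]
    - [-10,10,30,0,0,0]
    - [-24,31,20,0,0,-0.005]
    - [-24,34,0,0,0,-0.005]
    - [-24,34,0,0,0,-0.005]
    - [-24,34,0,0,0,-0.005]
    - [-24,34,0,0,0,-0.005]
    - [-24,34,0,0,0,-0.005]
    - [-24,34,0,0,0,-0.005]
    - [-16,22,0,0,0,-0.005]
    - [-8,14,0,0,0,-0.005]
    - [0,0,-10,0,0,0]
    - [0,0,-25,0,0,0]
    - [0,0,-15,0,0,0]
    - [0,0,0,0,0,0]
    - [0,0,0,0,0,0]
  gripper: 1

```text
clock: 20.75
position: [0.4113, 0.3632, 0.0495]
ee_rot: [3.138, -0.102, -0.001]
force: [0.2, 1.0, 0.3]
width: 0.999
gripper_force: 0.0
```

```bash
python3 st.py
python3 - <<'E'
from m import *
T,t=snap("top","t5"); S,s=snap("scene","s5"); W,w=snap("wrist","w5")
cv2.imwrite("pics/m5.png",np.vstack([np.hstack([s[110:320,200:550],cv2.resize(t[120:280,200:420],(289,210))]),w[0:300,:639]]))
E
```

```text
20.75 [0.4113 0.3632 0.0495] yaw -0.065 zdir [-0.001 -0.002 -1.   ] F [0.2 1.  0.3] w 0.999 gf 0.0 q [-0.62  0.55 -0.28  1.92  0.22  0.7  -2.67]
```

View pics/m5.png

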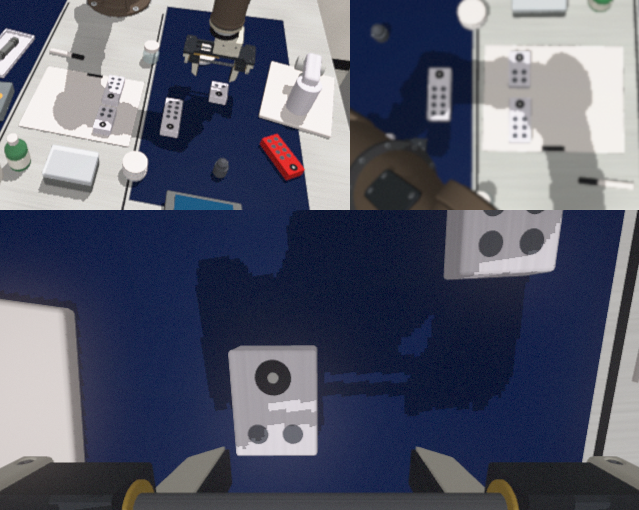

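Blocks b and c lie on the plate. Block d shows at wrist (275,190), left of the finger centre, so I measure it again.

Run:
```python
from m import *
c=cams.get_calibration("wrist"); w=cv2.imread("pics/w5.png")
print(onz(c,(273,168),.027), [ (rectz(c,b,.027)) for b in light(w,(215,125,330,255))])
for r in ((230,137),(317,136),(317,245),(237,245)): print(r,onz(c,r,.027))
```

```text
[0.45466464 0.38839409 0.027     ] [((440.73565673828125, 388.97052001953125), (48.368507385253906, 63.43201446533203), 86.32921600341797)]
(230, 137) [0.472783   0.40945492 0.027     ]
(317, 136) [0.47031887 0.36328772 0.027     ]
(317, 245) [0.40757795 0.36751526 0.027     ]
(237, 245) [0.41056988 0.41415084 0.027     ]
```

Request:
step_arm:
  steps:
    - [9,9,0,0,0,0.02]
    - [9,9,0,0,0,0.01]
    - [9,8,0,0,0,0.01]
    - [0,0,-14,0,0,0]
    - [0,0,-14,0,0,0]
    - [0,0,-8,0,0,0]
    - [0,0,-4,0,0,0]
    - [0,0,0,0,0,0]
    - [0,0,0,0,0,0]

```text
clock: 21.65
position: [0.4384, 0.3904, 0.0104]
ee_rot: [-3.141, 0.038, -0.001]
force: [0.1, 0.4, 0.4]
width: 0.998
gripper_force: 0.0
```

```bash
python3 st.py
```

```text
21.65 [0.4384 0.3904 0.0104] yaw -0.0243 zdir [ 0.  0. -1.] F [0.1 0.4 0.4] w 0.998 gf 0.0 q [-0.64  0.65 -0.26  1.85  0.25  0.67 -2.64]
```

Request:
step_arm:
  steps:
    - [0,0,0,0,0,0]
    - [0,0,0,0,0,0]
    - [0,0,0,0,0,0]
    - [0,0,0,0,0,0]
    - [0,0,0,0,0,0]
    - [0,0,0,0,0,0]
    - [0,0,0,0,0,0]
    - [0,0,0,0,0,0]
    - [0,0,0,0,0,0]
    - [0,0,0,0,0,0]
  gripper: 0
  force: 40

```text
clock: 22.48
position: [0.4382, 0.3901, 0.0098]
ee_rot: [3.141, -0.038, -0.0]
force: [-0.1, -0.3, 2.0]
width: 0.521
gripper_force: 39.8
```

Request:
step_arm:
  steps:
    - [0,0,12,0,0,0]
    - [0,0,25,0,0,0]
    - [0,0,25,0,0,0]
    - [6,-15,18,0,0,0]
    - [11,-28,10,0,0,0]
    - [13,-31,0,0,0,0]
    - [13,-31,0,0,0,0]
    - [13,-31,0,0,0,0]
    - [13,-31,0,0,0,0]
    - [13,-31,0,0,0,0]
    - [13,-31,0,0,0,0]
    - [13,-31,0,0,0,0]
    - [13,-31,0,0,0,0]
    - [13,-31,0,0,0,0]
    - [13,-31,0,0,0,0]
    - [13,-31,0,0,0,0]
    - [13,-31,0,0,0,0]
    - [11,-22,0,0,0,0]
    - [0,0,0,0,0,0]
    - [0,0,0,0,0,0]

```text
clock: 24.15
position: [0.6224, -0.0487, 0.1001]
ee_rot: [3.141, -0.044, 0.0]
force: [-0.4, 0.3, -2.1]
width: 0.518
gripper_force: 39.8
```

Request:
step_arm:
  steps:
    - [0,-10,-10,0,0,0]
    - [0,-6,-20,0,0,0]
    - [0,0,-20,0,0,0]
    - [0,0,-14,0,0,0]
    - [0,0,-9,0,0,0]
    - [0,0,-6,0,0,0]
    - [0,0,-3,0,0,0]
    - [0,0,0,0,0,0]
    - [0,0,0,0,0,0]

```text
clock: 24.9
position: [0.6226, -0.0624, 0.0184]
ee_rot: [-3.141, 0.037, -0.001]
force: [0.4, 0.3, -1.7]
width: 0.52
gripper_force: 39.8
```

Request:
step_arm:
  steps:
    - [0,-2,-1,0,0,0]
    - [0,0,-1,0,0,0]
    - [0,0,0,0,0,0]

```text
clock: 25.15
position: [0.6224, -0.0651, 0.0161]
ee_rot: [3.141, -0.039, 0.001]
force: [0.2, 0.8, -2.7]
width: 0.516
gripper_force: 39.8
```

Request:
step_arm:
  steps:
    - [0,0,-1.5,0,0,0]
    - [0,0,0,0,0,0]

```text
clock: 25.32
position: [0.6225, -0.0649, 0.0158]
ee_rot: [3.141, -0.039, 0.001]
force: [-4.4, 0.8, 11.0]
width: 0.518
gripper_force: 39.8
```

Request:
step_arm:
  steps:
    - [0,0,0,0,0,0]
    - [0,0,0,0,0,0]
    - [0,0,0,0,0,0]
    - [0,0,10,0,0,0]
    - [0,0,25,0,0,0]
    - [0,10,30,0,0,0]
    - [-7,33,20,0,0,0]
    - [-7,35,0,0,0,0]
    - [-7,35,0,0,0,0]
    - [-7,35,0,0,0,0]
    - [-7,35,0,0,0,0]
    - [-7,35,0,0,0,0]
    - [-7,35,0,0,0,0]
    - [-7,35,0,0,0,0]
    - [-7,24,0,0,0,0]
    - [0,15,0,0,0,0]
    - [0,0,-20,0,0,0]
    - [0,0,-20,0,0,0]
    - [0,0,0,0,0,0]
  gripper: 1

```text
clock: 26.9
position: [0.5578, 0.2604, 0.0563]
ee_rot: [3.138, -0.039, -0.006]
force: [-0.7, -1.1, 0.2]
width: 0.999
gripper_force: 0.0
```

```bash
python3 st.py
python3 - <<'E'
from m import *
c,w=snap("wrist","w6")
h=cv2.cvtColor(w,cv2.COLOR_BGR2GRAY)
for b in light(w,(225,0,410,265),amin=2000,val=60): print(rectz(c,b,.027),b.min(0),b.max(0))
E
```

```text
26.9 [0.5578 0.2604 0.0563] yaw -0.0246 zdir [-0.004 -0.003 -1.   ] F [-0.7 -1.1  0.2] w 0.999 gf 0.0 q [-0.35  0.62 -0.26  1.75  0.21  0.81 -2.3 ]
((578.2838745117188, 262.1422424316406), (50.57322692871094, 80.86917877197266), 88.86927032470703) [271 130] [362 264]
```

Request:
step_arm:
  steps:
    - [1,2,-14,0,0,0]
    - [0,0,-14,0,0,0]
    - [0,0,-12,0,0,0]
    - [0,0,-6,0,0,0]
    - [0,0,0,0,0,0]
    - [0,0,0,0,0,0]

```text
clock: 27.45
position: [0.5603, 0.2642, 0.0134]
ee_rot: [3.141, -0.038, -0.0]
force: [-0.3, -0.2, -0.1]
width: 1.002
gripper_force: 0.0
```

Request:
step_arm:
  steps:
    - [0,0,0,0,0,0]
    - [0,0,0,0,0,0]
    - [0,0,0,0,0,0]
    - [0,0,0,0,0,0]
    - [0,0,0,0,0,0]
    - [0,0,0,0,0,0]
    - [0,0,0,0,0,0]
    - [0,0,0,0,0,0]
    - [0,0,0,0,0,0]
    - [0,0,0,0,0,0]
  gripper: 0
  force: 40

```text
clock: 28.28
position: [0.5601, 0.2641, 0.0133]
ee_rot: [3.141, -0.038, -0.0]
force: [-1.5, -0.8, 2.3]
width: 0.519
gripper_force: 40.0
```

Request:
step_arm:
  steps:
    - [0,0,10,0,0,0]
    - [0,0,20,0,0,0]
    - [0,0,25,0,0,0]
    - [0,-10,25,0,0,0]
    - [-4,-22,10,0,0,0]
    - [-6,-30,0,0,0,0]
    - [-6,-31,0,0,0,0]
    - [-6,-31,0,0,0,0]
    - [-6,-31,0,0,0,0]
    - [-6,-31,0,0,0,0]
    - [-6,-31,0,0,0,0]
    - [-6,-31,0,0,0,0]
    - [-6,-31,0,0,0,0]
    - [-4,-26,0,0,0,0]
    - [0,-20,0,0,0,0]
    - [0,-6,-15,0,0,0]
    - [0,0,-20,0,0,0]
    - [0,0,-15,0,0,0]
    - [0,0,0,0,0,0]
    - [0,0,0,0,0,0]
  force: 55

```text
clock: 29.95
position: [0.5035, -0.0664, 0.0532]
ee_rot: [-3.141, 0.038, 0.003]
force: [0.2, 0.4, -3.4]
width: 0.516
gripper_force: 55.0
```

Request:
step_arm:
  steps:
    - [0,0,-12,0,0,0]
    - [0,1,-10,0,0,0]
    - [0,0,-6,0,0,0]
    - [0,0,-3,0,0,0]
    - [0,0,-1.5,0,0,0]
    - [0,0,0,0,0,0]
    - [0,0,0,0,0,0]

```text
clock: 30.53
position: [0.5044, -0.0657, 0.0211]
ee_rot: [3.141, -0.038, 0.001]
force: [-1.5, -0.0, -3.0]
width: 0.519
gripper_force: 55.0
```

Request:
step_arm:
  steps:
    - [0,0,-1,0,0,0]
    - [0,0,-1,0,0,0]
    - [0,0,0,0,0,0]

```text
clock: 30.78
position: [0.5045, -0.0657, 0.0193]
ee_rot: [3.141, -0.038, 0.001]
force: [-1.2, 1.0, 1.7]
width: 0.518
gripper_force: 55.0
```

Request:
step_arm:
  steps:
    - [0,0,0,0,0,0]
    - [0,0,0,0,0,0]
    - [0,0,0,0,0,0]
    - [0,0,10,0,0,0]
    - [0,0,25,0,0,0]
    - [0,5,35,0,0,0]
    - [-5,10,38,0,0,0]
    - [-5,10,38,0,0,0]
    - [-5,10,38,0,0,0]
    - [-5,10,38,0,0,0]
    - [-5,10,30,0,0,0.01]
    - [-5,10,15,0,0,0.01]
    - [0,5,10,0,0,0]
    - [0,0,0,0,0,0]
    - [0,0,0,0,0,0]
    - [0,0,0,0,0,0]
  gripper: 1

```text
clock: 32.12
position: [0.4736, 0.0035, 0.2944]
ee_rot: [3.141, -0.008, -0.004]
force: [0.6, -0.6, 0.7]
width: 0.999
gripper_force: 0.0
```

```bash
python3 st.py
python3 - <<'E'
from m import *
W,w=snap("wrist","w7"); pickle.dump((W,w),open("w7.pkl","wb")); T,t=snap("top","t7");pickle.dump((T,t),open("t7.pkl","wb"))
E
```

```text
32.12 [0.4736 0.0035 0.2944] yaw -0.0052 zdir [-0.002 -0.    -1.   ] F [ 0.6 -0.6  0.7] w 0.999 gf 0.0 q [ 0.17  0.16 -0.33  1.8   0.05  1.2  -1.75]
```

View pics/w7.png

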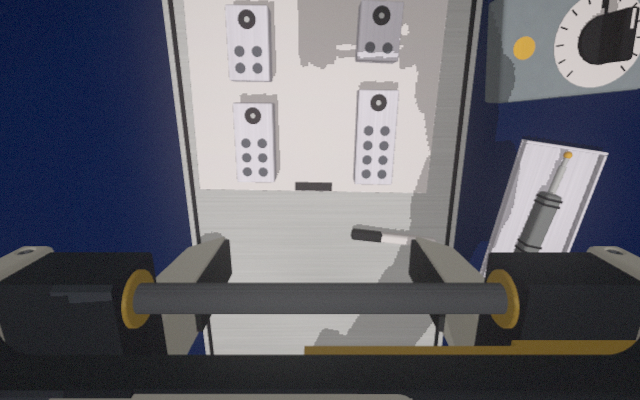

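All four blocks lie flat on the plate. The spots are at about a (378,102), b (253,116), c (247,19) and d (382,15), with the stud at (524,48). Next I refine these and measure the probe.

Run:
```python
from m import *
np.set_printoptions(precision=4,suppress=True)
W,w=pickle.load(open("w7.pkl","rb")); T,t=pickle.load(open("t7.pkl","rb")); W1,w1=pickle.load(open("w1.pkl","rb")); W2,w2=pickle.load(open("w2.pkl","rb"))
def ring(im,u,r=14,th=80):
    x0,y0=max(0,u[0]-r),max(0,u[1]-r); g=cv2.cvtColor(im,cv2.COLOR_BGR2GRAY)[y0:u[1]+r,x0:u[0]+r]
    cs,_=cv2.findContours(cv2.inRange(g,0,th),cv2.RETR_EXTERNAL,cv2.CHAIN_APPROX_NONE); c=max(cs,key=cv2.contourArea)
    return np.array(cv2.minEnclosingCircle(c)[0])+[x0,y0],cv2.minEnclosingCircle(c)[1]
for n,u in(("a",(378,102)),("b",(253,116)),("c",(247,19)),("d",(382,16))):
    q,r=ring(w,u); p=onz(W,q,.032); ut=proj(T,p); print(n,q,r,p,"top px",ut)
def stud(im,roi):
    x0,y0,x1,y1=roi; m=cv2.inRange(cv2.cvtColor(im,cv2.COLOR_BGR2HSV)[y0:y1,x0:x1],(10,120,100),(30,255,255)); c=max(cv2.findContours(m,0,1)[0],key=cv2.contourArea); return np.array(cv2.minEnclosingCircle(c)[0])+[x0,y0]
s7=stud(w,(505,30,545,70)); s2=stud(w2,(220,90,300,150)); print(s7,onz(W,s7,.04),s2,onz(W2,s2,.04),tri(W,s7,W2,s2))
# probe from w1
Tt=cv2.cvtColor(w1,cv2.COLOR_BGR2GRAY)[190:268,300:345]; 
for th in(70,90,110):
    c=max(cv2.findContours(cv2.inRange(Tt,0,th),0,1)[0],key=cv2.contourArea).reshape(-1,2)+[300,190]; print(th,rectz(W1,c,.026),c.min(0),c.max(0))
cv2.imwrite("pics/probe.png",cv2.resize(w1[135:290,265:390],None,fx=5,fy=3.8,interpolation=2)[:590])
```

```text
a [378.2727 102.4545] 7.652139663696289 [ 0.5453 -0.0656  0.032 ] top px [381.7488 193.9827]
b [255.  120.5] 3.3542017936706543 [0.5251 0.0827 0.032 ] top px [329.8931 201.3903]
c [246.5  19. ] 9.12424373626709 [0.6356 0.0855 0.032 ] top px [328.6318 163.8697]
d [381.5364  15.2818] 9.408211708068848 [ 0.6385 -0.065   0.032 ] top px [380.658  162.3437]
[523.5  47.5] [ 0.6037 -0.2241  0.04  ] [280.8388 116.9137] [ 0.6037 -0.2249  0.04  ] (array([ 0.6038, -0.2248,  0.0389]), np.float64(0.00017329092432731105))
70 ((421.4486083984375, -297.8646545410156), (10.81116008758545, 2.3876373767852783), 75.28385925292969) [319 200] [327 202]
90 ((420.90435791015625, -302.201416015625), (21.419395446777344, 20.429994583129883), 84.44860076904297) [318 194] [334 209]
110 ((407.383056640625, -299.28729248046875), (22.5964412689209, 49.186683654785156), 75.32868194580078) [314 193] [335 226]
```

View pics/probe.png

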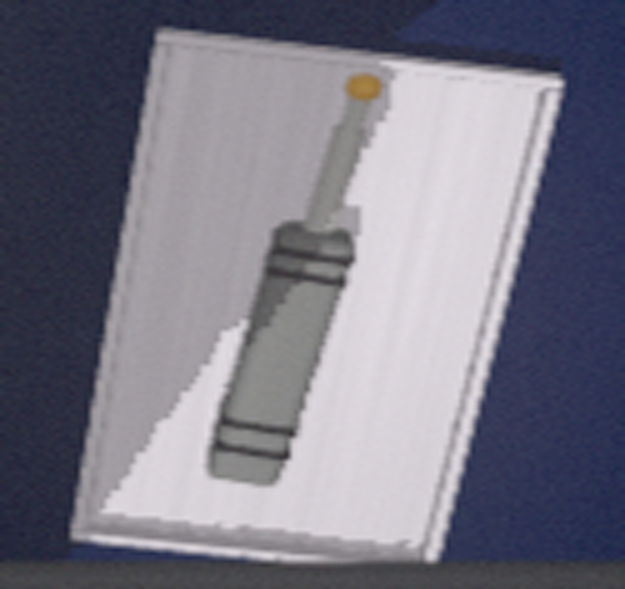

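Run:
```python
from m import *
W,w=pickle.load(open("w7.pkl","rb")); W1,w1=pickle.load(open("w1.pkl","rb"))
print("b",onz(W,(253,116),.032))
tip=onz(W1,(337.6,157.9),.016); back=onz(W1,(314.4,261.3),.026); front=onz(W1,(329,195),.02)
d=tip-back; d[2]=0; L=np.linalg.norm(d); d/=L; yaw=np.arctan2(d[1],d[0]); print(tip,back,front,"L",L,"yaw",yaw)
print("grip from tip",tip[:2]-.098*d[:2],"from back",back[:2]+.055*d[:2])
print("tip tri w7", tri(W1,(337.6,157.9),W,(568,155)))
```

```text
b [0.53036412 0.08482681 0.032     ]
[ 0.47848392 -0.31717237  0.016     ] [ 0.33179968 -0.28555354  0.026     ] [ 0.42835652 -0.30594052  0.02      ] L 0.15005338059831502 yaw -0.21230861788483224
grip from tip [ 0.38268431 -0.29652208] from back [ 0.38556477 -0.29714299]
tip tri w7 (array([ 0.47831931, -0.31721444,  0.01519664]), np.float64(5.458567457707381e-05))
```

Request:
step_arm:
  steps:
    - [-9,-15,0,0,0,-0.021]
    - [-9,-30,-10,0,0,-0.021]
    - [-9,-32,-15,0,0,-0.021]
    - [-9,-32,-20,0,0,-0.021]
    - [-9,-32,-20,0,0,-0.021]
    - [-9,-32,-20,0,0,-0.021]
    - [-9,-32,-20,0,0,-0.021]
    - [-9,-32,-20,0,0,-0.021]
    - [-9,-30,-20,0,0,-0.021]
    - [-9,-21,-10,0,0,-0.018]
    - [0,-10,0,0,0,0]
    - [0,0,0,0,0,0]
    - [0,0,0,0,0,0]
  gripper: 0.45

```text
clock: 33.3
position: [0.3843, -0.2935, 0.1408]
ee_rot: [-3.123, 0.332, 0.0]
force: [0.6, 0.4, -0.9]
width: 0.451
gripper_force: 0.0
```

```bash
python3 st.py
python3 - <<'E'
from m import *
W,w=snap("wrist","w8"); pickle.dump((W,w),open("w8.pkl","wb"))
print(proj(W,[.4783,-.3172,.0155]),proj(W,[.384,-.2967,.026]))
m=cv2.inRange(cv2.cvtColor(w,cv2.COLOR_BGR2HSV),(8,130,80),(25,255,255))[:240]
for c in cv2.findContours(m,0,1)[0]:
    if cv2.contourArea(c)>20:
        u=cv2.minEnclosingCircle(c); print(u,onz(W,u[0],.0155))
E
```

```text
33.3 [ 0.3843 -0.2935  0.1408] yaw -0.2119 zdir [-0.     0.001 -1.   ] F [ 0.6  0.4 -0.9] w 0.451 gf 0.0 q [ 0.61  0.31 -0.08  2.01  0.03  0.82 -1.28]
[325.45209976  72.08177286] [324.83966272 194.1441359 ]
((325.0, 71.5), 5.590270042419434) [ 0.47879318 -0.31694148  0.0155    ]
```

View pics/w8.png

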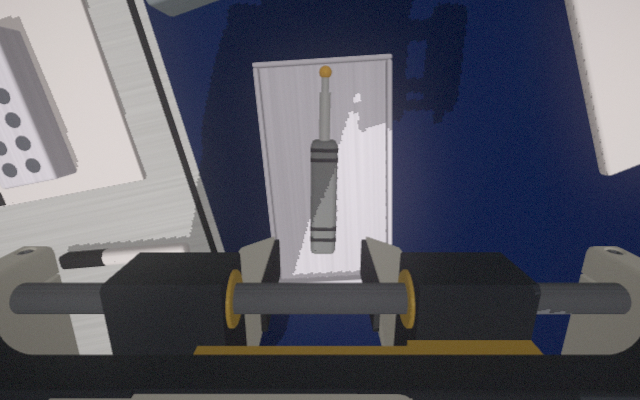

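The probe lies in line with the tool, its tip at (325,71) and its handle from (324,140) to (323,252), with room for the fingers. I go down onto it.

Request:
step_arm:
  steps:
    - [0,-2,-20,0,0,0]
    - [0,-1,-25,0,0,0]
    - [0,0,-25,0,0,0]
    - [0,0,-20,0,0,0]
    - [0,0,-18,0,0,0]
    - [0,0,-12,0,0,0]
    - [0,0,-7,0,0,0]
    - [0,0,-4,0,0,0]
    - [0,0,0,0,0,0]
    - [0,0,0,0,0,0]

```text
clock: 34.18
position: [0.3849, -0.2965, 0.0105]
ee_rot: [3.124, -0.33, 0.002]
force: [-0.6, -0.3, -0.9]
width: 0.445
gripper_force: 0.0
```

```bash
python3 st.py
```

```text
34.18 [ 0.3849 -0.2965  0.0105] yaw -0.2105 zdir [ 0.001 -0.    -1.   ] F [-0.6 -0.3 -0.9] w 0.445 gf 0.0 q [ 0.6   0.52 -0.07  2.12  0.07  0.5  -1.3 ]
```

Request:
step_arm:
  steps:
    - [0,0,-2,0,0,0]
    - [0,0,0,0,0,0]
    - [0,0,0,0,0,0]
    - [0,0,0,0,0,0]
    - [0,0,0,0,0,0]
    - [0,0,0,0,0,0]
    - [0,0,0,0,0,0]
  gripper: 0
  force: 50

```text
clock: 34.77
position: [0.3843, -0.2969, 0.0082]
ee_rot: [3.124, -0.331, 0.001]
force: [-1.4, 1.0, 6.4]
width: 0.236
gripper_force: 50.0
```

```bash
python3 st.py
```

```text
34.77 [ 0.3843 -0.2969  0.0082] yaw -0.2113 zdir [ 0. -0. -1.] F [-1.4  1.   6.4] w 0.236 gf 50.0 q [ 0.6   0.53 -0.07  2.12  0.07  0.5  -1.3 ]
```

Request:
step_arm:
  steps:
    - [0,0,10,0,0,0]
    - [0,0,20,0,0,0]
    - [0,0,30,0,0,0]
    - [0,0,30,0,0,0]
    - [0,0,30,0,0,0]
    - [0,0,20,0,0,0]
    - [10,8,0,0,0,0.07]
    - [10,8,0,0,0,0.07]
    - [10,8,0,0,0,0.07]
    - [15,8,0,0,0.11,0]
    - [15,8,0,0,0.11,0]
    - [15,8,0,0,0.11,0]
    - [15,8,0,0,0.11,0]
    - [15,8,0,0,0.11,0]
    - [15,8,0,0,0.11,0]
    - [0,0,0,0,0,0]
    - [0,0,0,0,0,0]
    - [0,0,0,0,0,0]

```text
clock: 36.27
position: [0.5039, -0.225, 0.1476]
ee_rot: [2.971, -0.002, -1.018]
force: [-0.6, -0.1, 0.1]
width: 0.234
gripper_force: 50.0
```

```bash
cat > tip.py <<'E'
# estimate tip from state (tool-frame offset) and check against top/scene/wrist camera
from m import *
import sys
OFF=np.array([.0963,0,-.007])
s=observe(); Rm=R.from_rotvec(s["ee_rot"]).as_matrix(); tip=s["position"]+Rm@OFF
if __name__=="__main__":
    import subprocess; exec(open("st.py").read()); print("tip(FK)",tip.round(4))
    W,w=snap("wrist"); T,t=snap("top"); u=proj(W,tip); print("exp wrist px",u,"top",proj(T,tip))
    x0,y0=max(0,int(u[0])-40),max(0,int(u[1])-40)
    m=cv2.inRange(cv2.cvtColor(w,cv2.COLOR_BGR2HSV),(8,120,70),(28,255,255))[y0:y0+80,x0:x0+80]
    for c in cv2.findContours(m,0,1)[0]:
        if cv2.contourArea(c)>12: q=cv2.minEnclosingCircle(c); print("tip px",np.array(q[0])+[x0,y0],q[1])
    if len(sys.argv)>1: cv2.imwrite("pics/"+sys.argv[1]+".png",w)
E
python3 tip.py w9
```

```text
36.27 [ 0.5039 -0.225   0.1476] yaw -0.0019 zdir [-0.613 -0.    -0.79 ] F [-0.6 -0.1  0.1] w 0.234 gf 50.0 q [ 0.26  0.8  -0.06  1.32  0.17  1.68 -1.41]
tip(FK) [ 0.5843 -0.2251  0.094 ]
exp wrist px [322.21764955  50.8828723 ] top [442.68401673 175.06315462]
tip px [321.15137482  48.72935867] 12.344725608825684
```

View pics/w9.png

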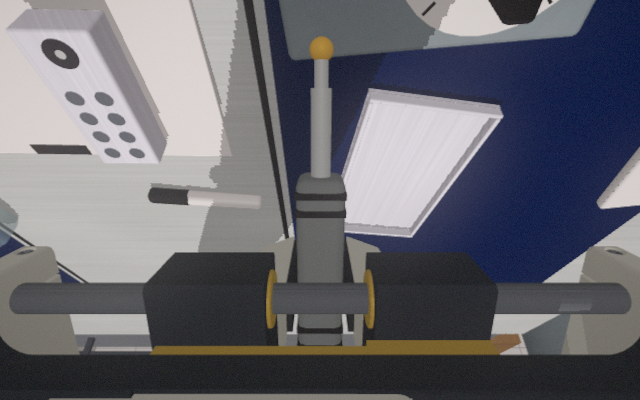

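Request:
step_arm:
  steps:
    - [10,0,-15,0,0,0]
    - [9,0,-15,0,0,0]
    - [0,0,-10,0,0,0]
    - [0,0,-3,0,0,0]
    - [0,0,0,0,0,0]
    - [0,0,0,0,0,0]
    - [0,0,0,0,0,0]

```text
clock: 36.95
position: [0.5231, -0.2251, 0.1061]
ee_rot: [2.972, -0.003, -1.016]
force: [0.6, 0.3, -1.9]
width: 0.234
gripper_force: 50.0
```

```bash
python3 tip.py w10
```

```text
36.95 [ 0.5231 -0.2251  0.1061] yaw -0.0026 zdir [-0.612 -0.    -0.791] F [ 0.6  0.3 -1.9] w 0.234 gf 50.0 q [ 0.26  0.87 -0.06  1.29  0.17  1.64 -1.42]
tip(FK) [ 0.6035 -0.2253  0.0527]
exp wrist px [322.21514044  50.88471213] top [438.72253594 171.84356123]
tip px [320.50387573  32.71317863] 27.505470275878906
```

Request:
step_arm:
  steps:
    - [0,0,-4,0,0,0]
    - [0,0,-4,0,0,0]
    - [1.5,0,-1.2,0,0,0]
    - [1.5,0,-1.2,0,0,0]
    - [0,0,0,0,0,0]
    - [0,0,0,0,0,0]
    - [0,0,0,0,0,0]
    - [0,0,0,0,0,0]

```text
clock: 37.72
position: [0.5262, -0.2248, 0.0946]
ee_rot: [2.972, -0.002, -1.017]
force: [0.5, 0.2, 3.0]
width: 0.238
gripper_force: 50.0
```

```bash
python3 tip.py w11; python3 -c "
from h import *
S,s=snap('scene','s11'); w=cv2.imread('pics/w11.png')
a=cv2.resize(w[0:110,230:410],None,fx=3.5,fy=3.5,interpolation=2); b=cv2.resize(s[170:240,140:255],(630,200),interpolation=2); cv2.imwrite('pics/touch1.png',np.vstack([a,b]))"
```

```text
37.72 [ 0.5262 -0.2248  0.0946] yaw -0.0018 zdir [-0.613 -0.    -0.79 ] F [0.5 0.2 3. ] w 0.238 gf 50.0 q [ 0.25  0.88 -0.06  1.28  0.17  1.63 -1.42]
tip(FK) [ 0.6066 -0.2249  0.0411]
exp wrist px [322.21499885  50.85793183] top [437.55973306 171.77598545]
tip px [321.38181686  55.        ] 28.26251220703125
```

View pics/touch1.png

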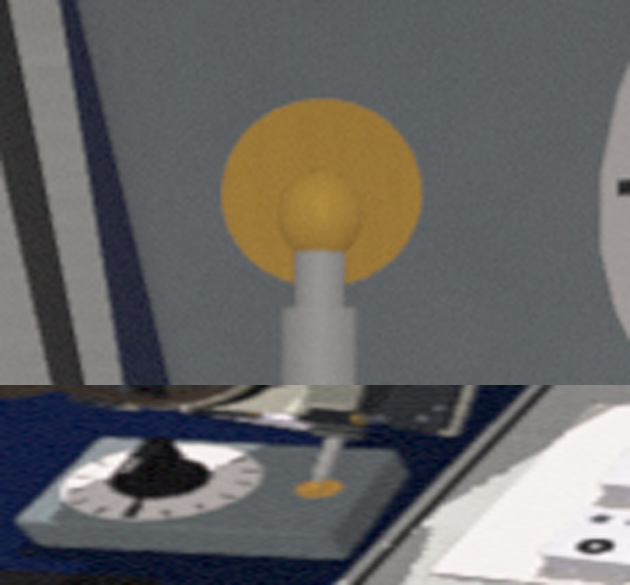

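The ball sits well inside the stud disc (crop 320,213 against centre 322,190) with about 3 N of upward force. I hold a little longer and go on to spot a.

Request:
step_arm:
  steps:
    - [0,0,0,0,0,0]
    - [0,0,0,0,0,0]
    - [0,0,0,0,0,0]
    - [0,0,0,0,0,0]
    - [0,0,15,0,0,0]
    - [0,0,20,0,0,0]
    - [-8,20,10,0,0,0]
    - [-8,25,0,0,0,0]
    - [-8,25,0,0,0,0]
    - [-8,25,0,0,0,0]
    - [-8,25,0,0,0,0]
    - [-8,20,0,0,0,0]
    - [-8,13,0,0,0,0]
    - [-6,6,0,0,0,0]
    - [0,0,0,0,0,0]
    - [0,0,0,0,0,0]
    - [0,0,0,0,0,0]

```text
clock: 39.28
position: [0.4645, -0.0671, 0.1395]
ee_rot: [2.971, -0.005, -1.017]
force: [0.1, -0.6, -1.3]
width: 0.234
gripper_force: 50.0
```

```bash
python3 tip.py w12
python3 - <<'E'
from m import *
w=cv2.imread("pics/w12.png"); W=cams.get_calibration("wrist")
for n,p in(("a",[.5453,-.0656,.032]),("b",[.5304,.0848,.032])):
    u=proj(W,p).astype(int); print(n,u)
    x0,y0=max(0,u[0]-30),max(0,u[1]-30); g=cv2.cvtColor(w,cv2.COLOR_BGR2GRAY)[y0:u[1]+30,x0:u[0]+30]
    if min(g.shape)>20:
        for c in cv2.findContours(cv2.inRange(g,0,70),0,1)[0]:
            if cv2.contourArea(c)>60: q=cv2.minEnclosingCircle(c); print("  ",np.array(q[0])+[x0,y0],q[1],onz(W,np.array(q[0])+[x0,y0],.032))
E
```

```text
39.28 [ 0.4645 -0.0671  0.1395] yaw -0.0039 zdir [-0.613  0.    -0.79 ] F [ 0.1 -0.6 -1.3] w 0.234 gf 50.0 q [ 0.1   0.7  -0.13  1.54  0.06  1.57 -1.62]
tip(FK) [ 0.5449 -0.0674  0.086 ]
exp wrist px [322.27112416  50.86121147] top [384.67763661 190.35876563]
tip px [320.91284561  48.49388504] 11.857333183288574
a [318  -9]
   [318.5   0. ] 15.500100135803223 [ 0.5406436  -0.06560525  0.032     ]
b [39 21]
   [36.5 19. ] 24.824481964111328 [0.531512   0.08553388 0.032     ]
```

Request:
step_arm:
  steps:
    - [0,2,-15,0,0,0]
    - [0,0,-15,0,0,0]
    - [0,0,-10,0,0,0]
    - [0,0,-5,0,0,0]
    - [0,0,-3,0,0,0]
    - [0,0,0,0,0,0]
    - [0,0,0,0,0,0]

```text
clock: 39.97
position: [0.4644, -0.0638, 0.0917]
ee_rot: [2.972, -0.002, -1.017]
force: [-0.4, 0.6, -0.2]
width: 0.238
gripper_force: 50.0
```

```bash
cat > sp.py <<'E'
# tip vs spot seen by the wrist camera: print ring pixel->xy at z=.032, tip pixel->xy at z of contact
import sys; from tip import *
p=np.array([float(sys.argv[1]),float(sys.argv[2]),.032]); s=observe(); W,w=snap("wrist"); u=proj(W,p).astype(int)
print(s["position"].round(4),"F",s["force"].round(1),"w",round(s["width"],3),"tipFK",tip.round(4),"spot px",u)
x0,y0=max(0,u[0]-45),max(0,u[1]-45); cr=w[y0:u[1]+45,x0:u[0]+45]; g=cv2.cvtColor(cr,cv2.COLOR_BGR2GRAY)
m=cv2.inRange(cv2.cvtColor(w,cv2.COLOR_BGR2HSV),(8,120,70),(28,255,255))[:120,260:380]
cs=cv2.findContours(m,0,1)[0]
if len(cs): q=cv2.minEnclosingCircle(max(cs,key=cv2.contourArea)); t=np.array(q[0])+[260,0]; print("ball",t,q[1],"at FKz ->",onz(W,t,max(.037,tip[2])).round(4))
cs=[c for c in cv2.findContours(cv2.inRange(g,0,75),0,1)[0] if cv2.contourArea(c)>60]
for c in cs: q=cv2.minEnclosingCircle(c); print("dark",np.array(q[0])+[x0,y0],q[1],onz(W,np.array(q[0])+[x0,y0],.032).round(4))
E
python3 sp.py .5453 -.0656
```

```text
[ 0.4644 -0.0638  0.0917] F [-0.4  0.6 -0.2] w 0.238 tipFK [ 0.5448 -0.064   0.0382] spot px [326  41]
ball [320.37301636  48.26190567] 12.369473457336426 at FKz -> [ 0.5459 -0.0632  0.0382]
dark [326.   39.5] 23.26487922668457 [ 0.5461 -0.0656  0.032 ]
```

Request:
step_arm:
  steps:
    - [0,-2,-1,0,0,0]
    - [1.5,0,-1.3,0,0,0]
    - [1.5,0,-1.3,0,0,0]
    - [0,0,0,0,0,0]
    - [0,0,0,0,0,0]
    - [0,0,0,0,0,0]
    - [0,0,0,0,0,0]
    - [0,0,0,0,0,0]
    - [0,0,0,0,0,0]
    - [0,0,0,0,0,0]
    - [0,0,0,0,0,0]

```text
clock: 40.93
position: [0.4672, -0.0658, 0.0878]
ee_rot: [2.972, -0.002, -1.018]
force: [0.6, -1.0, 2.7]
width: 0.235
gripper_force: 50.0
```

```bash
python3 sp.py .5453 -.0656
```

```text
[ 0.4672 -0.0658  0.0878] F [ 0.6 -1.   2.7] w 0.235 tipFK [ 0.5476 -0.0659  0.0343] spot px [321  52]
ball [321.       56.59375] 12.444076538085938 at FKz -> [ 0.5467 -0.0654  0.037 ]
dark [321.5  51. ] 23.048959732055664 [ 0.5461 -0.0656  0.032 ]
```

Request:
step_arm:
  steps:
    - [0,0,15,0,0,0]
    - [0,0,20,0,0,0]
    - [0,15,10,0,0,0]
    - [-4,25,0,0,0,0]
    - [-4,28,0,0,0,0]
    - [-4,28,0,0,0,0]
    - [-4,25,0,0,0,0]
    - [-2,18,0,0,0,0]
    - [0,12,0,0,0,0]
    - [0,0,-15,0,0,0]
    - [0,0,-15,0,0,0]
    - [0,0,-6,0,0,0]
    - [0,0,0,0,0,0]
    - [0,0,0,0,0,0]
    - [0,0,0,0,0,0]

```text
clock: 42.23
position: [0.4495, 0.0851, 0.0973]
ee_rot: [2.972, -0.003, -1.017]
force: [0.5, -0.5, -2.3]
width: 0.237
gripper_force: 50.0
```

```bash
python3 sp.py .5310 .0852
```

```text
[0.4495 0.0851 0.0973] F [ 0.5 -0.5 -2.3] w 0.237 tipFK [0.5299 0.0849 0.0438] spot px [321  33]
ball [321.  48.] 12.206655502319336 at FKz -> [0.5312 0.0854 0.0438]
dark [321.01176453  31.16470528] 22.772197723388672 [0.5319 0.0854 0.032 ]
```

Request:
step_arm:
  steps:
    - [0,0,-4,0,0,0]
    - [0,0,-3.5,0,0,0]
    - [1.5,0,-1.3,0,0,0]
    - [1.5,0,-1.3,0,0,0]
    - [0,0,0,0,0,0]
    - [0,0,0,0,0,0]
    - [0,0,0,0,0,0]
    - [0,0,0,0,0,0]
    - [0,0,0,0,0,0]
    - [0,0,0,0,0,0]
    - [0,0,0,0,0,0]
    - [0,0,0,0,0,0]

```text
clock: 43.28
position: [0.4522, 0.0853, 0.0867]
ee_rot: [2.972, -0.002, -1.018]
force: [1.0, 1.0, 2.9]
width: 0.237
gripper_force: 50.0
```

```bash
python3 sp.py .5310 .0852
```

```text
[0.4522 0.0853 0.0867] F [1.  1.  2.9] w 0.237 tipFK [0.5326 0.0852 0.0332] spot px [322  52]
ball [320.97058868  59.26470566] 12.619426727294922 at FKz -> [0.5312 0.0857 0.037 ]
dark [321.88888931  51.        ] 23.30510711669922 [0.5318 0.0853 0.032 ]
```

Request:
step_arm:
  steps:
    - [0,0,15,0,0,0]
    - [0,0,20,0,0,0]
    - [10,0,10,0,0,0]
    - [18,0,0,0,0,0]
    - [22,0,0,0,0,0]
    - [22,0,0,0,0,0]
    - [18,0,0,0,0,0]
    - [10,0,0,0,0,0]
    - [3,0,0,0,0,0]
    - [0,0,-15,0,0,0]
    - [0,0,-15,0,0,0]
    - [0,0,-5,0,0,0]
    - [0,0,0,0,0,0]
    - [0,0,0,0,0,0]
    - [0,0,0,0,0,0]

```text
clock: 44.58
position: [0.555, 0.0854, 0.097]
ee_rot: [2.972, -0.002, -1.018]
force: [0.1, -0.2, -0.4]
width: 0.235
gripper_force: 50.0
```

```bash
python3 sp.py .6356 .0855
```

```text
[0.555  0.0854 0.097 ] F [ 0.1 -0.2 -0.4] w 0.235 tipFK [0.6354 0.0853 0.0435] spot px [321  35]
ball [320.8581543   48.09928894] 12.2078857421875 at FKz -> [0.6366 0.0858 0.0435]
dark [321.43181992  33.5       ] 22.70632553100586 [0.6364 0.0855 0.032 ]
```

Request:
step_arm:
  steps:
    - [0,0,-4,0,0,0]
    - [0,0,-3.5,0,0,0]
    - [1.5,0,-1.3,0,0,0]
    - [1.5,0,-1.3,0,0,0]
    - [0,0,0,0,0,0]
    - [0,0,0,0,0,0]
    - [0,0,0,0,0,0]
    - [0,0,0,0,0,0]
    - [0,0,0,0,0,0]
    - [0,0,0,0,0,0]
    - [0,0,0,0,0,0]
    - [0,0,0,0,0,0]

```text
clock: 45.63
position: [0.5582, 0.0853, 0.0867]
ee_rot: [2.972, -0.002, -1.018]
force: [1.3, 0.3, 3.1]
width: 0.236
gripper_force: 50.0
```

```bash
python3 sp.py .6356 .0855
```

```text
[0.5582 0.0853 0.0867] F [1.3 0.3 3.1] w 0.236 tipFK [0.6386 0.0852 0.0332] spot px [321  56]
ball [320.37301636  59.26190567] 12.369473457336426 at FKz -> [0.6373 0.086  0.037 ]
dark [321.3982048   54.38024139] 23.069198608398438 [0.6364 0.0855 0.032 ]
```

Request:
step_arm:
  steps:
    - [0,0,15,0,0,0]
    - [0,0,20,0,0,0]
    - [0,-12,10,0,0,0]
    - [0,-25,0,0,0,0]
    - [0,-28,0,0,0,0]
    - [0,-28,0,0,0,0]
    - [0,-25,0,0,0,0]
    - [0,-20,0,0,0,0]
    - [0,-12,0,0,0,0]
    - [0,0,-15,0,0,0]
    - [0,0,-15,0,0,0]
    - [0,0,-5,0,0,0]
    - [0,0,0,0,0,0]
    - [0,0,0,0,0,0]
    - [0,0,0,0,0,0]

```text
clock: 46.93
position: [0.5583, -0.0635, 0.0967]
ee_rot: [2.972, 0.001, -1.018]
force: [0.2, 0.1, -1.1]
width: 0.235
gripper_force: 50.0
```

```bash
python3 sp.py .6385 -.065
```

```text
[ 0.5583 -0.0635  0.0967] F [ 0.2  0.1 -1.1] w 0.235 tipFK [ 0.6387 -0.0635  0.0431] spot px [325  36]
ball [321.  48.] 12.206655502319336 at FKz -> [ 0.6399 -0.063   0.0431]
dark [325.11363602  34.5       ] 22.566953659057617 [ 0.6395 -0.0648  0.032 ]
```

Request:
step_arm:
  steps:
    - [0,-2,-4,0,0,0]
    - [0,0,-3.5,0,0,0]
    - [1.5,0,-1.3,0,0,0]
    - [1.5,0,-1.3,0,0,0]
    - [0,0,0,0,0,0]
    - [0,0,0,0,0,0]
    - [0,0,0,0,0,0]
    - [0,0,0,0,0,0]
    - [0,0,0,0,0,0]
    - [0,0,0,0,0,0]
    - [0,0,0,0,0,0]
    - [0,0,0,0,0,0]

```text
clock: 47.98
position: [0.5613, -0.0668, 0.0866]
ee_rot: [2.972, -0.002, -1.017]
force: [1.8, -0.9, 4.0]
width: 0.237
gripper_force: 50.0
```

```bash
python3 sp.py .6385 -.065; python3 st.py
```

```text
[ 0.5613 -0.0668  0.0866] F [ 1.8 -0.9  4. ] w 0.237 tipFK [ 0.6416 -0.0669  0.0331] spot px [317  56]
ball [321.          59.36363602] 12.524456977844238 at FKz -> [ 0.6403 -0.0664  0.037 ]
dark [317.13043594  54.5       ] 23.135936737060547 [ 0.6394 -0.0648  0.032 ]
48.03 [ 0.5612 -0.0667  0.0865] yaw -0.0017 zdir [-0.613 -0.    -0.79 ] F [ 1.7 -0.4  4.5] w 0.233 gf 50.0 q [ 0.08  0.9  -0.11  1.26  0.07  1.64 -1.62]
```

Request:
step_arm:
  steps:
    - [0,0,15,0,0,0]
    - [0,0,25,0,0,0]
    - [0,0,35,0,0,0]
    - [-10,-14,20,0,0,0]
    - [-14,-18,0,0,-0.11,0]
    - [-14,-18,0,0,-0.11,0]
    - [-14,-18,0,0,-0.11,0]
    - [-14,-18,0,0,-0.11,0]
    - [-14,-18,0,0,-0.11,0]
    - [-14,-18,0,0,-0.11,0]
    - [-14,-18,0,0,0,-0.07]
    - [-14,-18,0,0,0,-0.07]
    - [-14,-18,0,0,0,-0.07]
    - [-14,-18,0,0,0,0]
    - [-14,-18,0,0,0,0]
    - [-13,-18,0,0,0,0]
    - [0,0,0,0,0,0]
    - [0,0,0,0,0,0]
    - [0,0,0,0,0,0]

```text
clock: 49.62
position: [0.3842, -0.296, 0.1817]
ee_rot: [-3.124, 0.331, 0.0]
force: [-0.5, 1.0, -1.3]
width: 0.233
gripper_force: 50.0
```

```bash
python3 tip.py w13; python3 -c "
from h import *
W=cams.get_calibration('wrist'); print(proj(W,[.4785,-.3171,.0155]))"
```

```text
49.62 [ 0.3842 -0.296   0.1817] yaw -0.2111 zdir [-0.     0.001 -1.   ] F [-0.5  1.  -1.3] w 0.233 gf 50.0 q [ 0.59  0.26 -0.06  1.96  0.02  0.92 -1.25]
tip(FK) [ 0.4784 -0.3162  0.1887]
exp wrist px [322.15044379  49.74626352] top [491.69241137 207.58621259]
tip px [320.38679123  48.53773499] 12.807271957397461
[322.73412563  76.19208779]
```

Request:
step_arm:
  steps:
    - [0,0,-20,0,0,0]
    - [0,-1,-30,0,0,0]
    - [0,0,-30,0,0,0]
    - [0,0,-25,0,0,0]
    - [0,0,-20,0,0,0]
    - [0,0,-16,0,0,0]
    - [0,0,-12,0,0,0]
    - [0,0,-8,0,0,0]
    - [0,0,-5,0,0,0]
    - [0,0,-3,0,0,0]
    - [0,0,0,0,0,0]
    - [0,0,0,0,0,0]

```text
clock: 50.72
position: [0.3846, -0.2977, 0.0129]
ee_rot: [3.124, -0.331, 0.001]
force: [0.6, 0.2, -1.0]
width: 0.239
gripper_force: 50.0
```

Request:
step_arm:
  steps:
    - [0,0,-2,0,0,0]
    - [0,0,-1.5,0,0,0]
    - [0,0,-0.5,0,0,0]
    - [0,0,0,0,0,0]
    - [0,0,0,0,0,0]

```text
clock: 51.13
position: [0.3842, -0.2977, 0.0086]
ee_rot: [3.124, -0.331, 0.0]
force: [0.3, 0.3, -0.9]
width: 0.238
gripper_force: 50.0
```

Released height matches the pick-up height. I open part way, then lift out and look.

Request:
step_arm:
  steps:
    - [0,0,0,0,0,0]
    - [0,0,0,0,0,0]
    - [0,0,0,0,0,0]
    - [0,0,0,0,0,0]
    - [0,0,0,0,0,0]
    - [0,0,10,0,0,0]
    - [0,0,20,0,0,0]
    - [0,0,30,0,0,0]
    - [0,0,35,0,0,0]
    - [0,10,35,0,0,0]
    - [8,20,35,0,0,0.03]
    - [8,30,35,0,0,0.03]
    - [8,30,35,0,0,0.03]
    - [8,30,30,0,0,0.03]
    - [8,30,20,0,0,0.03]
    - [8,25,0,0,0,0.03]
    - [0,0,0,0,0,0]
    - [0,0,0,0,0,0]
  gripper: 0.45

```text
clock: 52.63
position: [0.4302, -0.129, 0.2857]
ee_rot: [3.141, -0.044, 0.002]
force: [-1.0, 0.3, -0.3]
width: 0.451
gripper_force: 0.0
```

```bash
python3 st.py; python3 -c "
from h import *
W,w=snap('wrist'); T,t=snap('top'); cv2.imwrite('pics/end.png',np.vstack([w[:260],cv2.resize(t[100:300,140:510],(640,340),interpolation=2)]))"
```

```text
52.63 [ 0.4302 -0.129   0.2857] yaw -0.0281 zdir [ 0.001 -0.    -1.   ] F [-1.   0.3 -0.3] w 0.451 gf 0.0 q [ 0.36  0.11 -0.2   1.87  0.02  1.16 -1.45]
```

View pics/end.png

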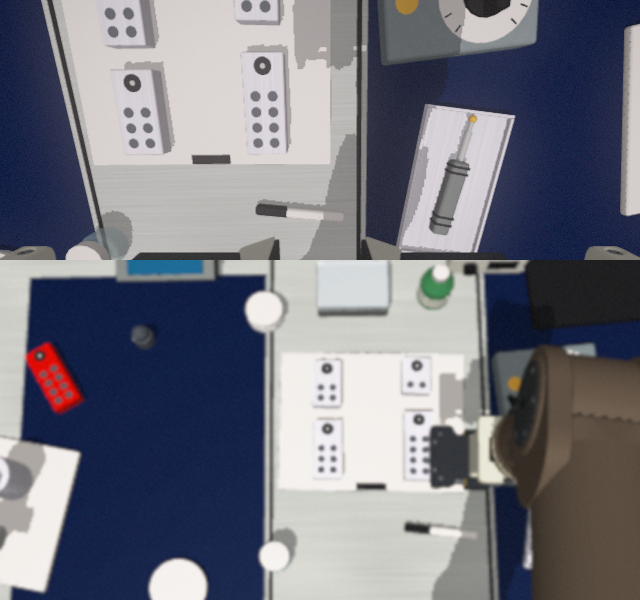

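The probe is back in its tray (tip at (472,118) in the wrist view) and all four blocks lie on the plate. The bystanders in view are where they were. In the stud-touch view the pointer was still on the zero side, and nothing has touched the knob since. I hand it in.

```bash
python3 -c "
from cell import job
print(job.sign_off())"
```

```text
the job is handed in; nothing more can be done
None
```

The job is handed in, with no verdict given back: the knob was set to zero, all four blocks lie on the plate, the stud and spots a to d were touched in order, and the probe is back in its tray.

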